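# Pack the hem templates in their carrier and screw down the retaining cap

## Task

Put every hem template that lies on the pressing board flat into the cradle of the green carrier (they are too thin to pick up where they lie: slide each one over the edge of the board until it can be gripped), all squared up inside the pins. Then set the red screw cap on the carrier's threaded neck, turn it backwards until it drops into the thread start, and screw it in clockwise until it is fully home, level on the neck. Leave the other things on the table where they are.

Things in the scene. Friction and masses are not known exactly. Their poses are not given: they have to be found in the camera images.
- board: raised pressing board, fixed, slick blue cover on wood (templates slide on it with friction about 0.2): 250 mm (x) x 340 mm (y) x 50 mm high; origin at the centre of its underside, its -x edge faces the robot. Fingers may reach down beside that edge to just above the table.
- board_edge (a point): the middle of the board's top edge on the robot's side, 125 mm from its centre, 50 mm above the table, axes as the board.
- plate1: template 1: flat aluminium hem template, black scale marks, a red stripe at each end, 150 x 60 x 2.5 mm, 80 g; origin at the centre of its underside, x along its length, z up. Too thin to pick up where it lies; drag it with the fingertips pressed on it, and grip it across its width where it overhangs the board. Absent ones read None.
- plate2: template 2: flat aluminium hem template, black scale marks, a yellow stripe at each end, 150 x 60 x 2.5 mm, 80 g; origin at the centre of its underside, x along its length, z up. Too thin to pick up where it lies; drag it with the fingertips pressed on it, and grip it across its width where it overhangs the board. Absent ones read None.
- plate3: template 3: flat aluminium hem template, black scale marks, a green stripe at each end, 150 x 60 x 2.5 mm, 80 g; origin at the centre of its underside, x along its length, z up. Too thin to pick up where it lies; drag it with the fingertips pressed on it, and grip it across its width where it overhangs the board. Absent ones read None.
- carrier: green carrier, fixed; origin on its underside at the cradle's centre, x along it, away from the robot. Cradle: pedestal 146 x 44 mm, top at 36 mm, narrower than a template; fingers can pass down both sides. Four pins 8 mm thick, tops at 56 mm, at x -68 and +50, y -38 and +38 mm (68 mm apart inside). End stop 34 mm wide: face at x -79, top at 52 mm. Neck at x +115, its thread reaching to x +87 mm
- cradle (a point): the centre of the cradle's top, 36 mm above the table, axes as the carrier: the templates lie stacked here, centred over this point, their length along x, up to three.
- neck_axis (a point): the foot of the vertical axis of the neck, at table height, axes as the carrier. The neck is a 40 mm post with a tapered nose (10 mm radius at its top, 105 mm above the table), bearing a right-handed coarse thread 55 mm across whose flat top, 66 mm above the table, the cap's lugs first ride on (cap underside at 65 mm).
- thread_top (a point): the point on the neck's axis at the thread's top (66 mm up). Three thread starts, 120 degrees apart, lie at an angle that varies: 30-degree gaps with a stop post at the anticlockwise end of each. Turned anticlockwise (from above) the lugs reach the gaps and drop 12 mm (cap underside at 53 mm); then 80 to 100 degrees clockwise to the stop, home (46 mm). Clockwise on top, they jam at a post.
- cap: red screw cap, 350 g, open below: flange 104 mm across, 5 mm thick, ribbed body 72 mm across to 66 mm up, then the square brass head. Origin at the centre of its underside, z up. Three lugs inside, 120 degrees apart, the first on its +x side, lowest point 1 mm above the underside, tips 21.5 mm from the axis; guides like them 26 mm higher. Home, the flange covers the templates' ends.
- cap_head (a point): the centre of the cap's brass square head, 84 mm above the cap's underside; the head is 36 x 36 mm, 36 mm tall, its flat sides facing along the cap's x and y. Fingers set 2 to 4 mm wider than the head turn it like a spanner and leave it free to sink by its own weight.
- cone_white: white thread cone, bystander; origin at the centre of its underside, 66 mm across, 137 mm tall
- weight: brass pattern weight, bystander; origin at the centre of its underside, 60 mm across, 60 mm tall
- mug: blue mug, bystander; origin at the centre of its underside, 76 mm across, 95 mm tall, handle at its +y
- jar: jar, bystander; origin at the centre of its underside, 70 mm across, 100 mm tall
- rule: wooden rule, bystander; origin at the centre of its underside, 300 x 30 x 4 mm, lying flat
Not all that is in view belongs to the job. Several things look just like the cap: the one meant starts farthest from the robot's base.

How it is judged:
On the way, in this order (a step that is already met when the one before it is completed fails the run):
1. every template on hand lies flat and squared up in the carrier's cradle (x of plate1 in the frame of cradle between -0.009 and 0.009 m and y of plate1 in the frame of cradle between -0.008 and 0.008 m and z of plate1 in the frame of cradle between -0.003 and 0.0075 m and angle between each of plate1, plate2, plate3's own z axis and vertical below 0.05 rad and angle between the x axis of each of plate1, plate2, plate3 and the x axis of carrier, either way round below 0.12 rad and linear speed of each of plate1, plate2, plate3 below 0.02 m/s and x of plate2 in the frame of cradle between -0.009 and 0.009 m and y of plate2 in the frame of cradle between -0.008 and 0.008 m and z of plate2 in the frame of cradle between -0.003 and 0.0075 m and x of plate3 in the frame of cradle between -0.009 and 0.009 m and y of plate3 in the frame of cradle between -0.008 and 0.008 m and z of plate3 in the frame of cradle between -0.003 and 0.0075 m), for 0.3 s.
2. the cap is screwed fully home on the neck (horizontal distance between cap and neck_axis below 0.004 m and angle between cap's own z axis and vertical below 0.05 rad and z of cap in the frame of neck_axis between 0.042 and 0.048 m), for 0.2 s.
At the end, for the whole second after the job is handed in: each template present at rest in the cradle: flat (0.05 rad), centre within 9 mm along and 8 mm across of the cradle's, aligned within 0.12 rad, at most 7.5 mm up; cap at rest on the neck: level (0.05 rad), centred within 4 mm, underside 42 to 48 mm above the table (fully home: 46 mm) (all of step 1 and all of step 2 and linear speed of cap below 0.02 m/s and angular speed of cap below 0.1 rad/s); the robot touches nothing.
It fails at once if one of the bystanders is disturbed (moved more than 40 mm) (distance of any of cone_white, weight, mug, jar, rule from where it was at the start of the episode above 0.04 m).
Of plate1, plate2, plate3 only 2 to 3 are there at a start; the rules pass over those that are not, and their reading is None.
At some moment in a run one of cap may be knocked a few centimetres aside while the robot is not near it.
It also fails if it takes over 210 s, if anything falls off the work surface, if the arm or the gripper's body presses on something with over 40 N, if the wrist force passes 120 N, or if a joint passes its speed limit or range.

## Robot

A 6-joint arm with a two-finger parallel gripper is mounted at the origin on the work surface. World frame = base frame: x ahead of the robot, y to its left, z up, the work surface at z = 0. Lengths are in m, angles in rad, forces in N, time in s.
With the tool pointing down it reaches from about 0.325 to 0.775 m from the base axis. Payload 5.5 kg.
Tool frame: the origin (TCP) lies midway between the tips of the shut fingers; the grasp point (between the pads) lies 19 mm behind it; x points along the fingers, y is the direction in which the jaws open and shut, and the axes are right-handed (so a half turn about x gives the same grasp; the last joint's range is limited). The gripper opens to 88 mm and grips with 3 to 60 N. Pads are 20 mm wide; open, the fingers measure 115 mm over their backs; the gripper's body (75 mm by 178 mm) begins 61 mm behind the grasp point.
Start: joints at [1.234, 0.091, 1.231, -0, 1.82, -0.057], TCP at [0.166, 0.577, 0.223] pointing down, gripper open.
Joint ranges: [-2.87, 2.87], [-0.86, 2.18], [0.17, 2.46], [-1.51, 4.65], [0.06, 2.69], [-2.65, 2.65]. Speed limits (rad/s): [2.57, 2.57, 3.01, 3.14, 3.14, 3.14].

## Interface

Orientations are given as a unit quaternion [w, x, y, z].
In Python, from workcell import arm gives the robot as it stands.
- The arm moves only by the tool drive_tool, never from a script. Its arguments are lists of equal length, an entry for each row: "xyz": the shift along the world's x, y, z as a fraction of full scale, a list of three; "delta_rot": the turn, a rotation vector about the world's x, y, z as a fraction of full scale, a list of three. In form: {"xyz": [[dx, dy, dz], ...], "delta_rot": [[rx, ry, rz], ...]}. A call has 1 to 5 rows; each row shifts and turns the pose as measured when the row begins; what a row does not reach is not made up. Full scale, the value 1, is 300 mm for a shift and 180 degrees for a turn. A row lasts 1/8 s, in which the tool goes at most 62.5 mm and 10.7 degrees, less where a joint would pass 70% of its speed; a pose out of reach is approached as far as the arm can. A call with a number of a shift or a turn outside -1 to 1 is refused whole. A call with a gripper value outside its range is refused whole. "fingers" is the opening in per cent of the stroke, from 0 (shut) to 100 (fully open), set as the call begins (left out, the last holds). The fingers move at their own pace and stop on an object; "squeeze" is the grip in N (left out, the last holds). Time passes only in rows, so rows that do not move let the fingers close. It gives the time, the measured TCP pose, the force and the opening at its end, in the units of the state.
- arm.read_state(): the state, without advancing time (a new reading comes with each control period).
- arm.camera(name): name is "scene" or "top" or "wrist"; returns a dict with "color" (384x512x3 uint8, red, green, blue), "range_z" (384x512 float32, m along the optical axis (not along the pixel's ray), 0 where there is no reading), "intrinsics" (3x3 intrinsics, pixels), "world_to_cam" (4x4, takes a point from world to camera coordinates). Camera axes: x right, y down, z forward; pixel columns grow to the right and rows downward; lengths in m; the calibration is good to about 2 mm. A picture is of the moment at which its call begins.
- arm.sign_off(): hands the job in, once; it reports no verdict.
The state is a dict: "time": time; "joint_positions": joint angles; "qd": joint speeds; "effort": joint torques, N m; "tool_pos": TCP position; "orientation": TCP orientation; "ft_force": force on the tool from outside, world axes, zero at the start; "torque": the same for the moment, N m; "grip_width": finger opening in m.
Only numpy, scipy, OpenCV 4.12 (cv2) and the standard library are available. Lean on these libraries where they do the work, as an engineer would, in place of code of your own. Each camera call takes 0.05 s, during which the arm holds its last target. There are 200 camera calls.

## Working session

There is one attempt and no reset: what is moved stays moved. The work goes in short steps, Python scripts to look and compute and a tool call to move; the robot and the scene stay as the last step left them, time stands still between calls to the robot, and variables do not carry over. Pictures are saved under pics/ and viewed, about 12 in all and at most 16, crops included, and the job is handed in when it is done.

Besides the shell and the picture viewer there is one more tool, called by a JSON object that holds its "op" and its "data", one argument or row to a line. drive_tool: Moves the arm, as the interface text tells. Shift numbers are shares of 300 mm and turn numbers shares of 180 degrees, none past 1 either way. Its arguments: {"type":"object","properties":{"xyz":{"type":"array"},"delta_rot":{"type":"array"},"fingers":{"type":"number"},"squeeze":{"type":"number"}},"required":["xyz","delta_rot"]}

```bash
mkdir -p pics
cat > h.py <<'E'
import numpy as np, cv2
from workcell import arm
def cam(n):
    c=arm.camera(n); K=np.array(c["intrinsics"]); T=np.array(c["world_to_cam"]); z=c["range_z"]
    v,u=np.mgrid[:384,:512]
    p=np.stack([(u-K[0,2])/K[0,0]*z,(v-K[1,2])/K[1,1]*z,z],-1)
    w=(p-T[:3,3])@T[:3,:3]
    w[z==0]=np.nan
    return c["color"],w,K,T
def save(n,img,s=1.5): cv2.imwrite("pics/"+n+".png",cv2.resize(img[:,:,::-1],None,fx=s,fy=s,interpolation=cv2.INTER_CUBIC))
E
python3 - <<'E'
from h import *
s=arm.read_state(); print(s)
for n in("top","scene"):
    c,w,K,T=cam(n); save(n+"0",c,1.5); np.savez(n+"0",c=c,w=w,K=K,T=T); print(n,T)
E
```

```text
{'time': 0.0, 'joint_positions': array([ 1.23429467e+00,  9.18238266e-02,  1.23188000e+00, -1.58847250e-06,
        1.81979420e+00, -5.67147025e-02]), 'qd': array([ 0.00193936,  0.00056441, -0.00106761, -0.00076732, -0.0002742 ,
        0.00285926]), 'effort': array([ 3.15334482e-04, -4.46481371e+01, -4.06421828e+01,  6.99175405e-02,
        3.01354250e-02, -1.89227017e-04]), 'tool_pos': array([0.16560263, 0.5763836 , 0.22153118]), 'orientation': array([ 0.70006756,  0.09793661,  0.70032968, -0.09925817]), 'ft_force': array([-0.09363228,  0.22776143, -0.05490584]), 'torque': array([ 0.07536013,  0.01291762, -0.00764175]), 'grip_width': 0.0876268351449398}
top [[-0.00624737 -0.99972191 -0.02273942  0.13056186]
 [-0.99432975  0.00862451 -0.10599044  0.45836479]
 [ 0.10615708  0.02194832 -0.99410711  1.62605314]
 [ 0.          0.          0.          1.        ]]
scene [[-0.04759385  0.99883255  0.0082683  -0.09769205]
 [ 0.56760103  0.03385541 -0.82260737 -0.20451586]
 [-0.82192694 -0.03445796 -0.56854969  1.65101005]
 [ 0.          0.          0.          1.        ]]
```

View pics/top0.png

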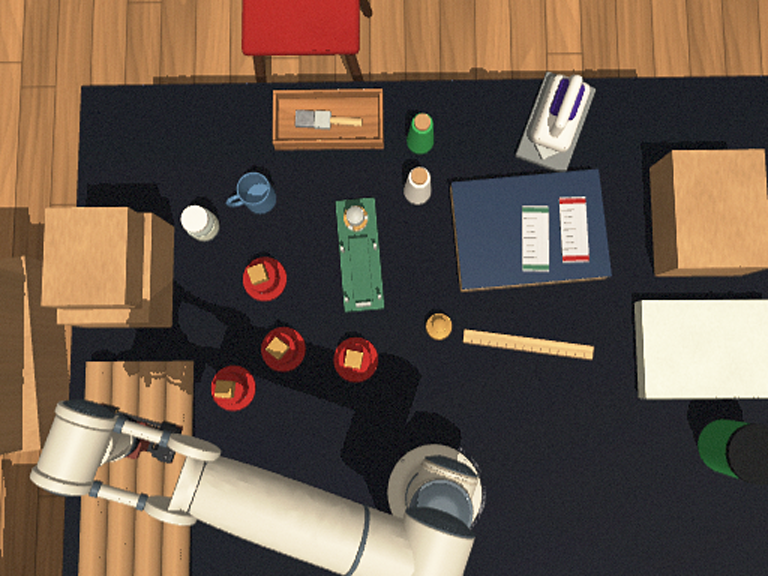

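View pics/scene0.png

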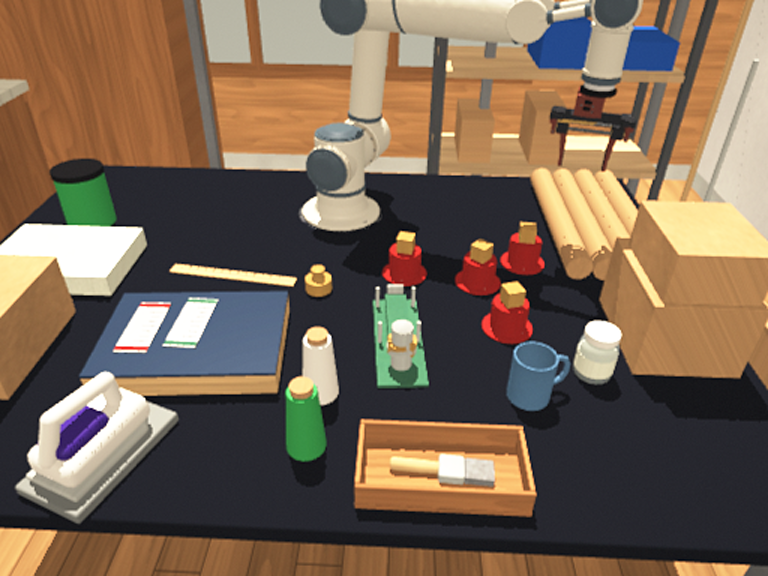

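Candidates for the cap in top0 (768-wide pixels): (265,277), (283,348), (356,360) and (234,388). Only two templates are visible, green-striped at (536,238) and red-striped at (574,230). Next I measure their poses.

```bash
cat > m.py <<'E'
from h import *
def segs(c,w):
    hsv=cv2.cvtColor(c,cv2.COLOR_RGB2HSV).astype(int); return hsv[...,0],hsv[...,1],hsv[...,2]
E
python3 - <<'E'
from m import *
d=np.load("top0.npz"); c,w=d["c"],d["w"]; H,S,V=segs(c,w); z=w[...,2]
def comps(m,mn,name):
    n,l,st,ce=cv2.connectedComponentsWithStats(m.astype(np.uint8))
    for i in range(1,n):
        if st[i,4]>=mn:
            p=w[l==i]; r=cv2.minAreaRect((p[:,:2]*1000).astype(np.float32))
            print(name,"px",(ce[i]*1.5).round(),st[i,4],"rect",np.round(r[0],1),np.round(r[1],1),round(r[2],1),"z med/max",np.round([np.median(p[:,2]),p[:,2].max()],3),"meanxy",p.mean(0)[:2].round(4))
inr=(w[...,0]>0.2)&(w[...,0]<0.95)&(abs(w[...,1])<0.6)
red=((H<8)|(H>172))&(S>150)&(V>60)
comps(red&inr&(z>0.004)&(z<.1),60,"red")
comps((H>12)&(H<28)&(S>90)&(V>100)&inr&(z>0.08)&(z<.115),20,"head")
comps((H>100)&(H<125)&(S>80)&inr&(z>0.035)&(z<.06),300,"board")
comps((V>170)&(S<40)&inr&(z>0.045)&(z<.06)&(w[...,1]<0),100,"plates")
comps((H>65)&(H<90)&(S>100)&inr&(z<.045)&(w[...,1]>-0.1),200,"green")
comps((H>65)&(H<90)&(S>100)&inr&(z>.03)&(z<.042)&(w[...,1]>-0.1),50,"ped")
comps(inr&(z>.045)&(z<.06)&(w[...,1]<.2)&(w[...,1]>-.02)&(w[...,0]>.45),2,"pins")
comps(inr&(z>.095)&(z<.11)&(w[...,1]<.15)&(w[...,1]>.02)&(w[...,0]>.6),2,"nosetop")
comps(inr&(z>.058)&(z<.072)&(w[...,1]<.2)&(w[...,1]>-.02)&(w[...,0]>.5),2,"thread")
g=(H>65)&(H<90)&(S>100)&inr&(w[...,1]<.2)&(w[...,1]>-.02)
print(np.histogram(z[g],bins=np.arange(0,.07,.004)))
im=np.hstack([cv2.resize(c[y:y+100,x:x+110],None,fx=3.6,fy=3.6,interpolation=cv2.INTER_CUBIC) for x,y in((205,120),(150,165))]);save("crop1",im,1)
E
```

```text
red px [265. 279.] 438 rect [492.4 393.6] [ 97.7 102.1] 42.0 z med/max [0.049 0.08 ] meanxy [0.4868 0.3847]
red px [284. 348.] 443 rect [327.9 347.5] [100.  101.5] 44.2 z med/max [0.053 0.075] meanxy [0.3279 0.3412]
red px [355. 359.] 455 rect [302.7 180.1] [ 98.4 100.5] 44.7 z med/max [0.039 0.075] meanxy [0.3015 0.1775]
red px [234. 385.] 420 rect [244.8 464.2] [99.1 86.2] 89.7 z med/max [0.06  0.082] meanxy [0.2444 0.4532]
head px [257. 273.] 120 rect [493.6 393.4] [36.8 34.5] 22.8 z med/max [0.103 0.111] meanxy [0.4921 0.3934]
head px [687. 270.] 25 rect [ 492.2 -558.5] [79.9  2.1] 89.8 z med/max [0.092 0.1  ] meanxy [ 0.4919 -0.5574]
head px [276. 347.] 122 rect [327.9 348.7] [35.8 35.2] 53.4 z med/max [0.102 0.111] meanxy [0.328  0.3483]
head px [353. 358.] 119 rect [303.  180.1] [36.  34.5] 78.2 z med/max [0.103 0.11 ] meanxy [0.303  0.1797]
head px [224. 389.] 125 rect [239.  463.6] [36.1 33. ] 89.0 z med/max [0.103 0.11 ] meanxy [0.2388 0.4625]
board px [524. 226.] 5238 rect [ 598.7 -224.7] [251.1 341.1] 4.8 z med/max [0.05 0.06] meanxy [ 0.603  -0.2093]
plates px [573. 229.
[... 1861 characters left out ...]
4.6 z med/max [0.065 0.072] meanxy [0.6807 0.0453]
thread px [425. 193.] 6 rect [680.1  15. ] [ 1.8 13.6] 34.7 z med/max [0.065 0.07 ] meanxy [0.6793 0.0163]
thread px [362. 209.] 11 rect [643.  160.1] [28.5  5.1] 42.8 z med/max [0.067 0.071] meanxy [0.6429 0.16  ]
thread px [355. 222.] 53 rect [617.  178.4] [52.4 35.6] 74.9 z med/max [0.067 0.072] meanxy [0.6117 0.1755]
thread px [374. 244.] 2 rect [562.9 132.7] [4.5 0. ] -132.8 z med/max [0.062 0.063] meanxy [0.5629 0.1327]
(array([26, 38, 31, 25,  2,  1,  1,  4, 11, 11,  3,  1,  2,  2,  1,  0,  2]), array([0.   , 0.004, 0.008, 0.012, 0.016, 0.02 , 0.024, 0.028, 0.032,
       0.036, 0.04 , 0.044, 0.048, 0.052, 0.056, 0.06 , 0.064, 0.068]))
```

View pics/crop1.png

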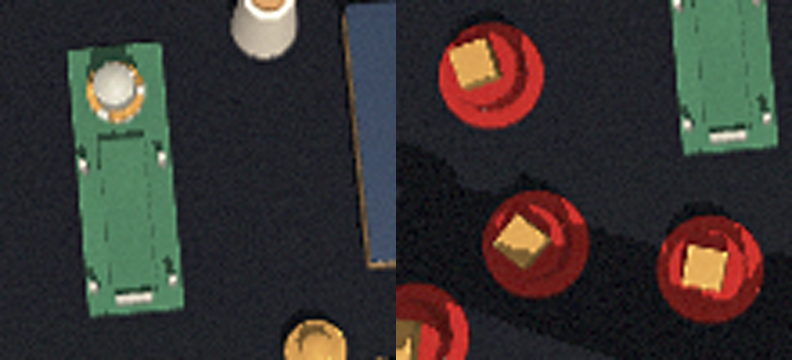

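```bash
cat > m.py <<'E'
from h import *
def comps(w,m,mn,name):
    n,l,st,ce=cv2.connectedComponentsWithStats(m.astype(np.uint8)); out=[]
    for i in range(1,n):
        if st[i,4]>=mn:
            p=w[l==i]; r=cv2.minAreaRect((p[:,:2]*1000).astype(np.float32))
            L,W=r[1]; a=r[2]
            if L<W: L,W=W,L; a+=90
            a=(a+90)%180-90
            q=p[:,:2]-p[:,:2].mean(0); u,s,vt=np.linalg.svd(q,full_matrices=False); pa=np.degrees(np.arctan2(vt[0,1],vt[0,0])); pa=(pa+90)%180-90
            out.append((name,"n",st[i,4],"rect",np.round(r[0],1),round(L,1),round(W,1),"ang",round(a,1),"pca",round(pa,1),"mean",(p.mean(0)*1000).round(1)))
            print(*out[-1])
    return out
def plates(c,w):
    I=c.astype(int); B=(w[...,0]>.42)&(w[...,0]<.76)&(w[...,1]<-.06)&(w[...,1]>-.40)&(w[...,2]>.03)&(w[...,2]<.075)
    return cv2.morphologyEx((B&~((I[...,2]>I[...,0]+20))&(I.max(2)>110)).astype(np.uint8),cv2.MORPH_OPEN,np.ones((3,3)))
def green(c,w):
    I=c.astype(int); return (I[...,1]>I[...,0]+25)&(I[...,1]>I[...,2]+12)&(w[...,0]>.4)&(w[...,0]<.75)&(w[...,1]<.25)&(w[...,1]>.04)
E
python3 - <<'E'
from m import *
d=np.load("top0.npz"); c,w=d["c"],d["w"]
comps(w,plates(c,w),100,"plate")
g=green(c,w); comps(w,g,100,"green"); z=w[...,2]
print(np.histogram(z[g],bins=np.arange(-.004,.07,.004)))
comps(w,g&(z>.026)&(z<.046),60,"ped")
I=c.astype(int); wh=(I.min(2)>120)&(w[...,0]>.42)&(w[...,0]<.75)&(w[...,1]<.22)&(w[...,1]>.06)
comps(w,wh,2,"white")
comps(w,(I[...,0]>I[...,2]+60)&(w[...,0]>.42)&(w[...,0]<.75)&(w[...,1]<.22)&(w[...,1]>.06),5,"thr")
E
```

```text
plate n 800 rect [ 594.  -322.5] 154.6 64.0 ang 1.2 pca 1.4 mean [ 593.4 -322.2   52.5]
plate n 792 rect [ 573.7 -233.4] 154.6 60.5 ang -1.7 pca -1.6 mean [ 573.4 -233.8   52.6]
green n 1605 rect [549.6 170.4] 267.5 92.9 ang 4.8 pca 4.2 mean [535.9 168.1  18.1]
(array([ 14, 108, 343, 387, 171,  38,   9,   9,  49, 177, 197,  88,  13,
         2,   0,   0,   0,   0]), array([-0.004,  0.   ,  0.004,  0.008,  0.012,  0.016,  0.02 ,  0.024,
        0.028,  0.032,  0.036,  0.04 ,  0.044,  0.048,  0.052,  0.056,
        0.06 ,  0.064,  0.068]))
ped n 527 rect [510.5 167.1] 147.9 44.3 ang 4.6 pca 4.8 mean [509.1 167.   36.7]
white n 4 rect [689.4  60.7] 2.7 0.0 ang 10.5 pca 10.7 mean [689.5  60.7  25.6]
white n 124 rect [622.4 178. ] 41.1 36.4 ang -73.5 pca -32.4 mean [620.  176.8  96.2]
white n 9 rect [629.5 152.3] 21.0 5.2 ang -7.5 pca -11.1 mean [627.9 151.9  42.7]
white n 4 rect [599.1 165.1] 7.7 1.9 ang -55.8 pca -58.8 mean [599.3 165.4  54.5]
white n 8 rect [562.  133.1] 6.8 4.3 ang -2.3 pca -4.9 mean [561.3 133.   50.4]
white n 6 rect [556.4 208.6] 6.4 3.5 ang -2.5 pca 8.2 mean [555.2 208.8  49.9]
white n 5 rect [445.2 123.3] 7.4 3.3 ang -1.5 pca -22.6 mean [444.5 123.   52.2]
white n 7 rect [439.1 201.4] 9.8 6.6 ang 88.4 pca 56.6 mean [439.3 199.5  48.8]
white n 30 rect [430.  161.3] 34.9 11.9 ang 87.1 pca -82.9 mean [427.8 161.5  38.5]
thr n 9 rect [637.4 155.5] 20.0 6.8 ang 12.8 pca 19.1 mean [636.4 156.1  70.4]
thr n 24 rect [622.3 198.6] 35.8 10.8 ang 18.0 pca 13.5 mean [619.4 197.6  67.4]
thr n 35 rect [606.1 164.8] 37.3 11.2 ang -58.0 pca -55.8 mean [605.6 166.   65.8]
```

The carrier's cradle centre is about (510,167) mm at 4.6°. The chosen cap is the one at pixel (265,277), world (493,393) mm. It is 0.63 m from the base; the others are at 0.35–0.52 m. Now I move to the red template.

{"op": "drive_tool", "data": {
  "xyz": [
    [0.085,-0.18,0],
    [0.085,-0.18,0],
    [0.085,-0.18,0],
    [0.085,-0.18,0],
    [0.085,-0.18,0]
  ],
  "delta_rot": [
    [0,0,-0.056],
    [0,0,-0.056],
    [0,0,-0.056],
    [0,0,-0.056],
    [0,0,-0.056]
  ],
  "fingers": 35
}}

```text
time: 0.72
tool_pos: [0.2932, 0.3005, 0.2154]
orientation: [0.586, 0.39, 0.589, -0.397]
ft_force: [0.4, 0.2, 0.0]
grip_width: 0.0413
```

{"op": "drive_tool", "data": {
  "xyz": [
    [0.085,-0.18,0],
    [0.085,-0.18,0],
    [0.085,-0.18,0],
    [0.085,-0.18,0],
    [0.085,-0.18,0]
  ],
  "delta_rot": [
    [0,0,-0.056],
    [0,0,-0.056],
    [0,0,-0.056],
    [0,0,-0.056],
    [0,0,-0.056]
  ]
}}

```text
time: 1.35
tool_pos: [0.4221, 0.021, 0.214]
orientation: [-0.353, -0.609, -0.358, 0.613]
ft_force: [-0.4, 0.3, -0.6]
grip_width: 0.0307
```

{"op": "drive_tool", "data": {
  "xyz": [
    [0.095,-0.19,0],
    [0.095,-0.19,0],
    [0.095,-0.19,-0.05],
    [0.095,-0.19,-0.05],
    [0.095,-0.19,-0.05]
  ],
  "delta_rot": [
    [0,0,-0.055],
    [0,0,-0.055],
    [0,0,-0.055],
    [0,0,-0.055],
    [0,0,-0.055]
  ]
}}

```text
time: 1.98
tool_pos: [0.5578, -0.2552, 0.1712]
orientation: [0.053, 0.705, 0.059, -0.705]
ft_force: [0.7, 0.5, 0.6]
grip_width: 0.0306
```

```bash
cat >> h.py <<'E'
from scipy.spatial.transform import Rotation as Ro
def st():
    s=arm.read_state(); q=s["orientation"]; R=Ro.from_quat([q[1],q[2],q[3],q[0]]).as_matrix()
    yaw=np.degrees(np.arctan2(R[1,1],R[0,1]))
    # tilt correction rotvec (world) bringing tool x to -z, as share of 180deg
    t=np.cross(R[:,0],[0,0,-1])/np.pi
    print("t",round(s["time"],2),"pos",(s["tool_pos"]*1000).round(1),"yaw_y",round(yaw,2),"tiltfix",t.round(4),"F",s["ft_force"].round(1),"T",s["torque"].round(2),"w",round(s["grip_width"]*1000,1),"q",s["joint_positions"].round(2))
    return s,yaw
E
python3 -c "
from m import *
st(); c,w,K,T=cam('wrist'); save('w1',c); np.savez('w1',c=c,w=w); comps(w,plates(c,w),100,'plate'); print(T)
print(w[::60,::60,2].round(3))"
```

```text
t 1.98 pos [ 557.8 -255.2  171.2] yaw_y -80.95 tiltfix [-0.0028 -0.     -0.    ] F [0.7 0.5 0.6] T [ 0.04  0.15 -0.02] w 30.6 q [-0.49  0.13  1.28  0.01  1.74  0.93]
plate n 11782 rect [ 592.7 -326.3] 153.8 63.6 ang 1.3 pca -0.3 mean [ 596.5 -326.6   52.6]
plate n 222 rect [ 647.1 -239.7] 57.6 2.5 ang 88.6 pca 88.8 mean [ 647.1 -239.7   52.6]
plate n 100 rect [ 638.1 -243.4] 15.0 4.9 ang -75.5 pca -74.0 mean [ 638.2 -244.2   52.8]
plate n 10270 rect [ 565.6 -237.2] 139.7 63.0 ang -1.3 pca -0.4 mean [ 571.7 -237.7   52.5]
[[ 0.15789867 -0.98742548 -0.00767622 -0.34013667]
 [-0.94532202 -0.15340335  0.28780844  0.46819058]
 [-0.28536694 -0.03818807 -0.95765723  0.49170159]
 [ 0.          0.          0.          1.        ]]
[[ 0.     0.05   0.049  0.051  0.051  0.05   0.05   0.051 -0.   ]
 [-0.     0.05   0.051  0.051  0.051  0.05   0.05   0.049 -0.   ]
 [ 0.     0.049  0.05   0.05   0.053  0.051  0.053  0.05   0.002]
 [-0.001  0.05   0.05   0.05   0.054  0.052  0.051  0.     0.   ]
 [-0.001  0.051  0.05   0.049  0.052  0.194  0.051 -0.     0.001]
 [ 0.045 -0.     0.27   0.267  0.     0.236  0.27   0.269 -0.   ]
 [ 0.258  0.001  0.275  0.271  0.004  0.004  0.276  0.275  0.05 ]]
```

View pics/w1.png

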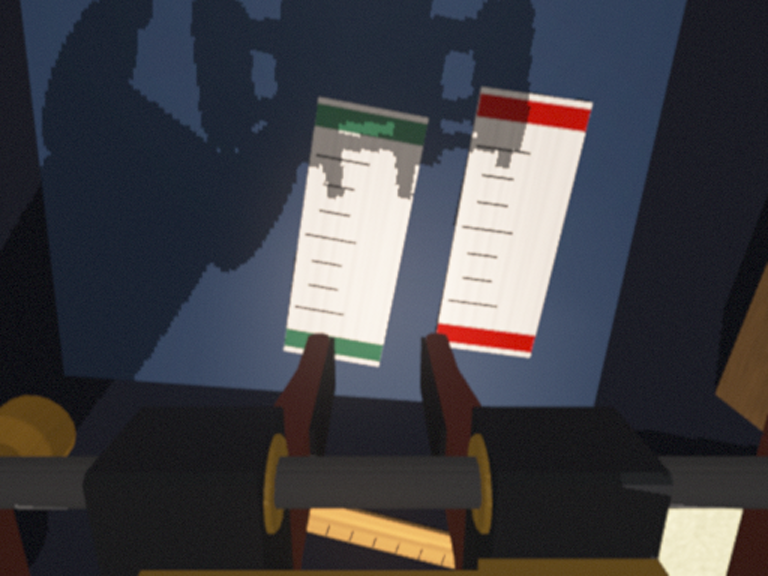

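The picture shows both templates clear on the board: red at (515,220), green at (355,230). I'll drag the red one first.

{"op": "drive_tool", "data": {
  "xyz": [
    [0.055,-0.115,-0.06],
    [0.055,-0.115,-0.06],
    [0,0,-0.1],
    [0,0,-0.1],
    [0,0,0]
  ],
  "delta_rot": [
    [0,0,-0.022],
    [0,0,-0.022],
    [0,0,0],
    [0,0,0],
    [0,0,0]
  ]
}}

```text
time: 2.65
tool_pos: [0.5899, -0.334, 0.0579]
orientation: [0.006, -0.702, -0.005, 0.712]
ft_force: [0.3, 0.4, -1.0]
grip_width: 0.031
```

```bash
python3 -c "
from m import *
st(); c,w,K,T=cam('top'); comps(w,plates(c,w),100,'plate')"
```

```text
t 2.65 pos [ 589.9 -334.    57.9] yaw_y -90.04 tiltfix [-0.005  -0.0047 -0.    ] F [ 0.3  0.4 -1. ] T [-0.    0.14  0.01] w 31.0 q [-0.57  0.35  1.23  0.01  1.59  1.  ]
plate n 694 rect [ 573.3 -234. ] 154.1 61.7 ang -2.1 pca -1.2 mean [ 570.3 -232.4   52.7]
plate n 120 rect [ 553.8 -337.2] 47.1 36.9 ang -5.2 pca 7.9 mean [ 553.5 -339.1   51.7]
```

{"op": "drive_tool", "data": {
  "xyz": [
    [0,0.033,0],
    [0,0,0],
    [0,0,-0.017],
    [0,0,-0.01],
    [0,0,-0.01]
  ],
  "delta_rot": [
    [-0.005,-0.005,0.007],
    [0,0,0],
    [0,0,0],
    [0,0,0],
    [0,0,0]
  ]
}}

```text
time: 3.32
tool_pos: [0.5933, -0.3261, 0.0558]
orientation: [0.01, 0.711, 0.005, -0.703]
ft_force: [0.4, 0.0, -0.1]
grip_width: 0.0309
```

```bash
python3 -c "
from h import *
st()"
```

```text
t 3.33 pos [ 593.3 -326.1   55.8] yaw_y -88.77 tiltfix [0.0023 0.0036 0.    ] F [ 0.4  0.  -0.1] T [-0.    0.18 -0.01] w 30.9 q [-0.55  0.31  1.28 -0.    1.54  1.  ]
```

{"op": "drive_tool", "data": {
  "xyz": [
    [0,0,-0.02],
    [0,0,-0.02],
    [0,0,-0.02]
  ],
  "delta_rot": [
    [0,0,0],
    [0,0,0],
    [0,0,0]
  ]
}}

```text
time: 3.7
tool_pos: [0.5979, -0.3289, 0.053]
orientation: [0.013, 0.717, 0.002, -0.697]
ft_force: [-4.1, 1.5, 19.3]
grip_width: 0.0304
```

{"op": "drive_tool", "data": {
  "xyz": [
    [-0.03,0,-0.012],
    [-0.03,0,-0.012],
    [-0.03,0,-0.012]
  ],
  "delta_rot": [
    [0,0.004,0],
    [0,0.004,0],
    [0,0.004,0]
  ]
}}

```text
time: 4.08
tool_pos: [0.5771, -0.3316, 0.0532]
orientation: [0.017, 0.71, -0.001, -0.704]
ft_force: [2.1, 1.2, 9.5]
grip_width: 0.0308
```

```bash
python3 -c "
from m import *
st(); c,w,K,T=cam('top'); comps(w,plates(c,w),100,'plate')"
```

```text
t 4.08 pos [ 577.1 -331.6   53.2] yaw_y -88.76 tiltfix [0.0079 0.0028 0.    ] F [2.1 1.2 9.5] T [ 0.22 -0.25  0.  ] w 30.8 q [-0.56  0.28  1.32 -0.02  1.52  0.99]
plate n 657 rect [ 574.4 -233.2] 154.5 59.7 ang -1.4 pca -0.5 mean [ 571.1 -231.5   52.7]
plate n 281 rect [ 534.  -330.8] 62.7 62.2 ang -85.6 pca -49.3 mean [ 532.  -333.8   52.3]
```

{"op": "drive_tool", "data": {
  "xyz": [
    [-0.04,0.006,-0.016],
    [-0.04,0.006,-0.016],
    [-0.04,0.006,-0.016],
    [-0.04,0.004,-0.016],
    [-0.03,0,-0.014]
  ],
  "delta_rot": [
    [0.006,0.003,0],
    [0.004,0.003,0],
    [0.002,0.003,0],
    [0.002,0.003,0],
    [0,0,0]
  ]
}}

```text
time: 4.75
tool_pos: [0.533, -0.3319, 0.0528]
orientation: [0.009, 0.711, 0.007, -0.703]
ft_force: [3.4, 0.4, 9.9]
grip_width: 0.0307
```

```bash
python3 -c "
from m import *
st(); c,w,K,T=cam('top'); comps(w,plates(c,w),100,'plate')"
```

```text
t 4.75 pos [ 533.  -331.9   52.8] yaw_y -88.71 tiltfix [0.0008 0.0039 0.    ] F [3.4 0.4 9.9] T [ 0.14 -0.21 -0.04] w 30.7 q [-0.61  0.19  1.43  0.01  1.52  0.93]
plate n 705 rect [ 574.7 -233.3] 154.4 61.5 ang -2.0 pca 1.7 mean [ 580.4 -234.5   52.4]
plate n 222 rect [ 489.6 -332.8] 62.0 53.6 ang -85.6 pca -54.6 mean [ 486.2 -336.5   52.8]
```

{"op": "drive_tool", "data": {
  "xyz": [
    [-0.04,0.006,-0.016],
    [-0.04,0.006,-0.016],
    [-0.04,0.006,-0.016],
    [-0.04,0.004,-0.016],
    [-0.02,0,-0.008]
  ],
  "delta_rot": [
    [0,0.004,0],
    [0,0.002,0],
    [0,0.002,0],
    [0,0.002,0],
    [0,0,0]
  ]
}}

```text
time: 5.42
tool_pos: [0.491, -0.3326, 0.0534]
orientation: [0.017, 0.714, -0.001, -0.7]
ft_force: [1.7, -0.3, 3.1]
grip_width: 0.0307
```

```bash
python3 -c "
from m import *
st(); c,w,K,T=cam('top'); comps(w,plates(c,w),100,'plate'); c,w,K,T=cam('scene'); comps(w,plates(c,w),100,'plate');save('s1',c[120:300,30:260],3)"
```

```text
t 5.42 pos [ 491.  -332.6   53.4] yaw_y -88.72 tiltfix [0.0081 0.0066 0.    ] F [ 1.7 -0.3  3.1] T [ 0.06  0.03 -0.04] w 30.7 q [-0.65  0.08  1.55 -0.01  1.49  0.9 ]
plate n 603 rect [ 573.4 -233.5] 120.1 60.6 ang -1.5 pca -2.7 mean [ 574.  -233.5   52.7]
plate n 236 rect [ 446.4 -334.5] 60.3 52.2 ang 89.7 pca -61.3 mean [ 444.4 -334.8   52. ]
plate n 472 rect [ 494.9 -329.4] 153.2 64.8 ang 5.6 pca 5.9 mean [ 508.  -326.4   52.5]
plate n 558 rect [ 570.3 -236.6] 128.3 65.8 ang -1.1 pca -0.6 mean [ 572.9 -234.7   52. ]
plate n 213 rect [ 723.9 -256.4] 133.0 6.7 ang -86.0 pca -85.4 mean [ 723.6 -255.4   38.3]
plate n 207 rect [ 713.1 -123.7] 127.2 7.0 ang -85.5 pca -85.5 mean [ 713.  -122.2   38. ]
```

View pics/s1.png

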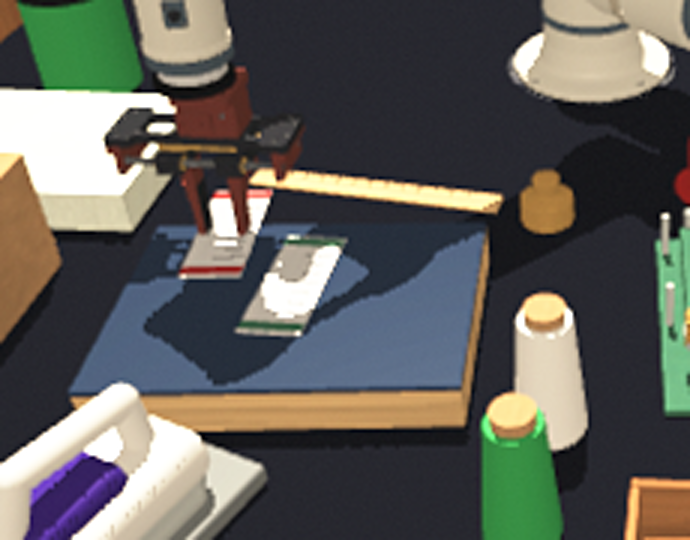

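The scene crop shows the red template at (230,235) overhanging the board's near edge by about 60 mm. I lift off and remeasure.

{"op": "drive_tool", "data": {
  "xyz": [
    [0,0,0.06],
    [0,0,0.1],
    [-0.05,0,0.15],
    [-0.05,0,0.15],
    [0,0,0]
  ],
  "delta_rot": [
    [0,0,0],
    [0,0,0],
    [0.008,0.006,0],
    [0,0,0],
    [0,0,0]
  ],
  "fingers": 100
}}

```text
time: 6.15
tool_pos: [0.4586, -0.3319, 0.1965]
orientation: [-0.007, -0.706, -0.009, 0.708]
ft_force: [0.3, -0.3, -0.1]
grip_width: 0.0774
```

```bash
python3 -c "
from m import *
st(); c,w,K,T=cam('top'); comps(w,plates(c,w),100,'plate'); c,w,K,T=cam('scene'); comps(w,plates(c,w),100,'plate');c,w,K,T=cam('wrist'); comps(w,plates(c,w),500,'plate')"
```

```text
t 6.15 pos [ 458.6 -331.9  196.5] yaw_y -88.73 tiltfix [-0.0006 -0.0008 -0.    ] F [ 0.3 -0.3 -0.1] T [-0.03  0.13  0.02] w 77.4 q [-0.69 -0.    1.37 -0.    1.77  0.86]
plate n 679 rect [ 574.4 -233.7] 155.0 60.7 ang -1.6 pca 4.4 mean [ 576.4 -234.5   52.5]
plate n 127 rect [ 537.1 -322.4] 62.3 37.6 ang -79.2 pca -74.2 mean [ 540.6 -320.2   52.4]
plate n 571 rect [ 495.3 -330.5] 150.2 66.5 ang 6.1 pca 6.5 mean [ 499.3 -327.4   52. ]
plate n 560 rect [ 571.3 -235. ] 129.6 65.6 ang -0.8 pca 1.9 mean [ 574.7 -234.6   52. ]
plate n 331 rect [ 716.7 -164.7] 205.2 7.4 ang -85.6 pca -85.4 mean [ 716.2 -164.5   38.4]
plate n 7946 rect [ 550.7 -235.8] 107.2 62.6 ang -1.2 pca 4.8 mean [ 557.8 -238.5   52.4]
plate n 9576 rect [ 486.5 -331.8] 136.1 62.8 ang 5.8 pca 6.9 mean [ 491.4 -331.7   52.6]
```

{"op": "drive_tool", "data": {
  "xyz": [
    [0.012,-0.01,-0.12],
    [0,0,-0.12],
    [0,0,-0.1],
    [0,0,-0.07],
    [0,0,0]
  ],
  "delta_rot": [
    [0,0,0.026],
    [0,0,0],
    [0,0,0],
    [0,0,0],
    [0,0,0]
  ]
}}

```text
time: 6.92
tool_pos: [0.4583, -0.3293, 0.0528]
orientation: [-0.032, -0.698, -0.045, 0.714]
ft_force: [0.6, -0.3, -0.2]
grip_width: 0.0877
```

```bash
python3 -c "
from m import *
st()"
```

```text
t 6.92 pos [ 458.3 -329.3   52.8] yaw_y -83.77 tiltfix [-0.0057 -0.0074 -0.    ] F [ 0.6 -0.3 -0.2] T [-0.05  0.14 -0.01] w 87.7 q [-0.68  0.06  1.57 -0.    1.55  0.78]
```

{"op": "drive_tool", "data": {
  "xyz": [
    [0.015,-0.02,-0.03],
    [0,0,-0.035],
    [0,0,0]
  ],
  "delta_rot": [
    [-0.006,-0.007,0],
    [0,0,0],
    [0,0,0]
  ]
}}

```text
time: 7.3
tool_pos: [0.4628, -0.3346, 0.0322]
orientation: [-0.038, -0.705, -0.039, 0.707]
ft_force: [0.3, -0.4, -0.7]
grip_width: 0.0879
```

```bash
python3 -c "
from m import *
st()"
```

```text
t 7.3 pos [ 462.8 -334.6   32.2] yaw_y -83.72 tiltfix [-0.0002 -0.0009 -0.    ] F [ 0.3 -0.4 -0.7] T [-0.01  0.16  0.03] w 87.9 q [-0.68  0.06  1.6  -0.    1.48  0.78]
```

Close.

{"op": "drive_tool", "data": {
  "xyz": [
    [0,0,0],
    [0,0,0],
    [0,0,0],
    [0,0,0],
    [0,0,0]
  ],
  "delta_rot": [
    [0,0,0],
    [0,0,0],
    [0,0,0],
    [0,0,0],
    [0,0,0]
  ],
  "fingers": 0,
  "squeeze": 45
}}

```text
time: 7.92
tool_pos: [0.4635, -0.335, 0.0342]
orientation: [-0.039, -0.706, -0.039, 0.706]
ft_force: [0.6, -0.1, -1.0]
grip_width: 0.0587
```

```bash
python3 -c "
from m import *
st(); c,w,K,T=cam('scene'); comps(w,plates(c,w),100,'plate')"
```

```text
t 7.92 pos [ 463.5 -335.    34.2] yaw_y -83.71 tiltfix [ 0.0002 -0.0004  0.    ] F [ 0.6 -0.1 -1. ] T [-0.04  0.18 -0.04] w 58.7 q [-0.68  0.06  1.6  -0.    1.48  0.78]
plate n 546 rect [ 494.3 -331.2] 154.2 65.4 ang 7.0 pca 10.6 mean [ 502.4 -330.    52.2]
plate n 600 rect [ 562.4 -236. ] 146.5 67.7 ang -1.6 pca -1.1 mean [ 569.8 -234.2   51.9]
plate n 203 rect [ 723.8 -258.8] 128.5 6.5 ang -85.4 pca -85.5 mean [ 723.8 -257.6   38.4]
plate n 208 rect [ 713.9 -126.8] 129.4 7.2 ang -85.3 pca -85.3 mean [ 713.2 -125.5   38.3]
```

{"op": "drive_tool", "data": {
  "xyz": [
    [0,0,0.03],
    [0,0,0.06],
    [0,0,0.1],
    [0,0,0.12],
    [0,0,0.1]
  ],
  "delta_rot": [
    [0,0,0],
    [0,0,0],
    [0,0,0],
    [0,0,0],
    [0,0,0]
  ]
}}

```text
time: 8.6
tool_pos: [0.4622, -0.334, 0.1625]
orientation: [-0.038, -0.705, -0.039, 0.707]
ft_force: [0.1, -0.6, -0.1]
grip_width: 0.0588
```

{"op": "drive_tool", "data": {
  "xyz": [
    [0,0.07,0],
    [0,0.14,0],
    [0,0.16,0],
    [0,0.16,0],
    [0,0.16,0]
  ],
  "delta_rot": [
    [0,0,0],
    [0,0,0],
    [0,0,0],
    [0,0,0],
    [0,0,0]
  ]
}}

```text
time: 9.22
tool_pos: [0.4606, -0.1199, 0.1638]
orientation: [-0.037, -0.706, -0.037, 0.706]
ft_force: [1.0, 0.7, -0.8]
grip_width: 0.0588
```

```bash
cat >> m.py <<'E'
def held(c,w,x0,x1,y0,y1,z0,z1,name,mn=300):
    I=c.astype(int); m=(w[...,0]>x0)&(w[...,0]<x1)&(w[...,1]>y0)&(w[...,1]<y1)&(w[...,2]>z0)&(w[...,2]<z1)&(I.min(2)>60)&(I.max(2)-I.min(2)<60)
    p=w[m]
    if len(p)>50:
        A=np.c_[p[:,:2],np.ones(len(p))]; k=np.linalg.lstsq(A,p[:,2],rcond=None)[0]; print(name,"slope dz/dx,dz/dy",k[:2].round(3))
    return comps(w,m,mn,name)
E
python3 -c "
from m import *
s,_=st(); p=s['tool_pos']
for n in('scene','top','wrist'):
    c,w,K,T=cam(n); held(c,w,p[0]-.07,p[0]+.15,p[1]-.06,p[1]+.06,p[2]+.0,p[2]+.035,n,60)
    if n=='wrist': save('w2',c)"
```

```text
t 9.22 pos [ 460.6 -119.9  163.8] yaw_y -83.96 tiltfix [-0.0001 -0.0002 -0.    ] F [ 1.   0.7 -0.8] T [ 0.01  0.13 -0.  ] w 58.8 q [-0.33 -0.25  1.66 -0.    1.73  1.14]
scene slope dz/dx,dz/dy [-0.012  0.005]
scene n 457 rect [ 487.7 -118.2] 123.6 67.7 ang 9.0 pca 9.8 mean [ 490.6 -114.9  181.9]
top slope dz/dx,dz/dy [-0.008  0.011]
wrist slope dz/dx,dz/dy [-0.005  0.001]
wrist n 1407 rect [ 564.2 -105.5] 60.0 3.8 ang -82.4 pca -82.5 mean [ 564.2 -105.5  182.2]
wrist n 31859 rect [ 493.2 -115.2] 117.7 67.6 ang 6.5 pca 7.5 mean [ 499.5 -114.1  182.6]
```

View pics/w2.png

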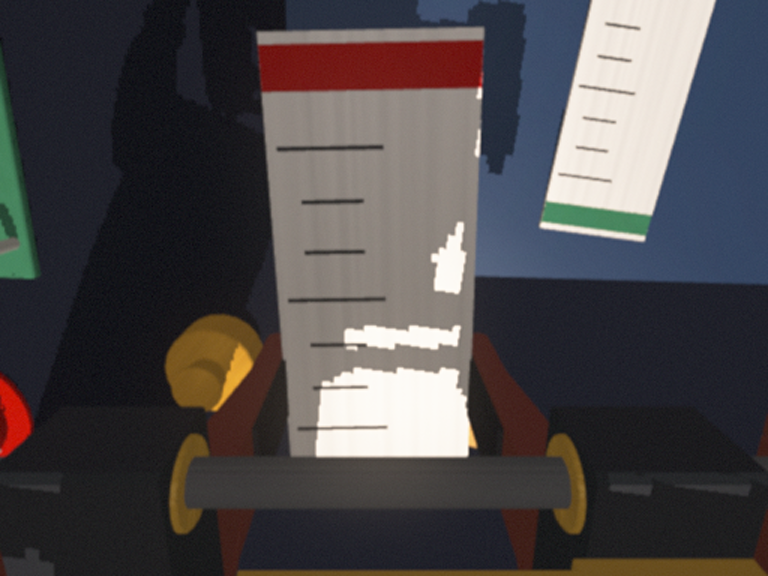

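The red template is held flat and aligned in the picture (top edge row 40, gripped at row 430). Now I go to the cradle.

{"op": "drive_tool", "data": {
  "xyz": [
    [0,0.15,0],
    [0.01,0.16,0],
    [0.01,0.16,0],
    [0.01,0.16,0],
    [0.01,0.14,0]
  ],
  "delta_rot": [
    [0,0,0],
    [0,0,0],
    [0,0,0],
    [0,0,-0.006],
    [0,0,-0.005]
  ]
}}

```text
time: 10.0
tool_pos: [0.4712, 0.1128, 0.1607]
orientation: [-0.024, -0.705, -0.022, 0.708]
ft_force: [0.3, -0.5, -1.4]
grip_width: 0.0587
```

{"op": "drive_tool", "data": {
  "xyz": [
    [0.0,0.1,0],
    [0.0,0.05,0],
    [0,0,-0.1],
    [0,0,-0.1],
    [0,0,0]
  ],
  "delta_rot": [
    [0,0,0],
    [0,0,0],
    [0,0,0],
    [0,0,0],
    [0,0,0]
  ]
}}

```text
time: 10.62
tool_pos: [0.4709, 0.1581, 0.0971]
orientation: [-0.024, -0.705, -0.021, 0.709]
ft_force: [0.0, -0.7, -0.5]
grip_width: 0.0584
```

```bash
cat > hm.py <<'E'
from m import *
s,_=st(); p=s['tool_pos']
for n in('scene','top','wrist'):
    c,w,K,T=cam(n); held(c,w,p[0]-.07,p[0]+.15,p[1]-.06,p[1]+.07,p[2]+.005,p[2]+.03,n,60)
E
python3 hm.py
```

```text
t 10.62 pos [470.9 158.1  97.1] yaw_y -86.31 tiltfix [ 0.0015 -0.002   0.    ] F [ 0.  -0.7 -0.5] T [-0.01  0.16  0.01] w 58.4 q [ 0.26 -0.17  1.71 -0.    1.61  1.76]
scene slope dz/dx,dz/dy [-0.028 -0.019]
scene n 471 rect [500.3 161.1] 121.6 63.1 ang 4.6 pca 3.3 mean [501.8 162.6 115. ]
top slope dz/dx,dz/dy [-0.071  0.01 ]
top n 61 rect [447.9 158.2] 56.2 11.5 ang -85.8 pca -86.8 mean [447.7 159.5 118.1]
wrist slope dz/dx,dz/dy [-0.006 -0.003]
wrist n 1336 rect [576.4 166. ] 60.3 3.6 ang -85.3 pca -85.2 mean [576.4 165.9 118.3]
wrist n 32656 rect [504.5 159.8] 117.5 76.7 ang 5.1 pca 4.3 mean [510.8 160.8 118.7]
```

{"op": "drive_tool", "data": {
  "xyz": [
    [0.02,0.025,-0.03],
    [0,0,-0.03],
    [0,0,0]
  ],
  "delta_rot": [
    [0.0015,-0.002,0],
    [0,0,0],
    [0,0,0]
  ]
}}

```text
time: 11.15
tool_pos: [0.4808, 0.1669, 0.0847]
orientation: [0.021, 0.711, 0.024, -0.703]
ft_force: [-0.4, 0.2, -0.5]
grip_width: 0.0586
```

```bash
cat >> hm.py <<'E'
I=c.astype(int); m=(I.min(2)>70)&(I.max(2)-I.min(2)<50)&(w[...,2]>.046)&(w[...,2]<.062)&(w[...,0]>.4)&(w[...,0]<.6)&(w[...,1]>.08)&(w[...,1]<.25)
comps(w,m,15,"pins")
save("w3",c)
E
python3 hm.py
```

```text
t 11.15 pos [480.8 166.9  84.7] yaw_y -86.34 tiltfix [-0.0011  0.0036  0.    ] F [-0.4  0.2 -0.5] T [-0.04  0.19 -0.06] w 58.6 q [ 0.27 -0.15  1.71  0.    1.57  1.77]
scene slope dz/dx,dz/dy [-0.005  0.005]
scene n 479 rect [508.5 170.1] 122.7 63.0 ang 3.3 pca 3.6 mean [510.1 170.5 103.1]
scene n 60 rect [619.  175.6] 38.4 23.7 ang 88.0 pca 87.6 mean [623.1 175.8 101.6]
top slope dz/dx,dz/dy [-0.011  0.032]
top n 83 rect [618.3 174.7] 37.3 24.5 ang -86.8 pca -87.8 mean [618.5 175.4 101.9]
wrist slope dz/dx,dz/dy [0.007 0.006]
wrist n 1330 rect [584.8 174.3] 60.2 3.8 ang -85.4 pca -85.2 mean [584.8 174.  105. ]
wrist n 32707 rect [512.8 169.2] 117.5 74.3 ang 5.0 pca 4.0 mean [519.2 169.1 104.5]
pins n 83 rect [599.2 182.6] 8.6 3.0 ang 66.0 pca 71.9 mean [598.5 182.2  53.6]
pins n 23 rect [599.2 161.4] 5.6 1.0 ang -70.7 pca -74.7 mean [599.1 161.3  48.7]
pins n 153 rect [562.1 129.3] 7.7 6.5 ang 16.3 pca 11.2 mean [562.  129.5  55.9]
```

View pics/w3.png

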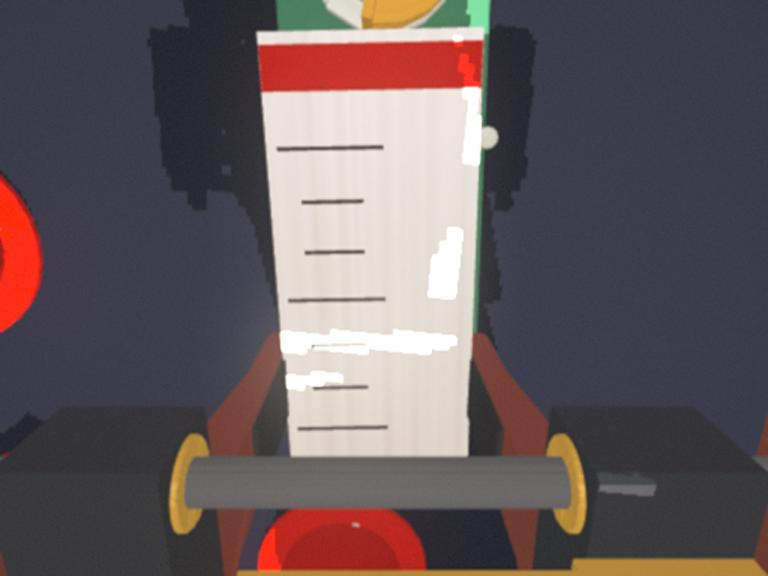

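{"op": "drive_tool", "data": {
  "xyz": [
    [-0.008,-0.008,-0.02],
    [0,0,-0.02],
    [0,0,0]
  ],
  "delta_rot": [
    [-0.001,0.002,0],
    [0,0,0],
    [0,0,0]
  ]
}}

```text
time: 11.68
tool_pos: [0.4786, 0.1643, 0.073]
orientation: [0.022, 0.709, 0.023, -0.705]
ft_force: [-0.3, 0.1, -1.4]
grip_width: 0.0585
```

```bash
python3 hm.py
```

```text
t 11.68 pos [478.6 164.3  73. ] yaw_y -86.35 tiltfix [-0.0002  0.002   0.    ] F [-0.3  0.1 -1.4] T [0.01 0.19 0.04] w 58.5 q [ 0.26 -0.15  1.73 -0.    1.55  1.77]
scene slope dz/dx,dz/dy [0.02 0.  ]
scene n 472 rect [506.8 168.3] 118.7 63.6 ang 5.8 pca 4.1 mean [508.3 168.4  91.4]
top slope dz/dx,dz/dy [ 0.023 -0.03 ]
top n 60 rect [454.3 164.3] 59.9 11.4 ang -87.6 pca -86.8 mean [454.3 165.6  92.3]
wrist slope dz/dx,dz/dy [0.001 0.003]
wrist n 1336 rect [582.7 171.7] 60.2 3.6 ang -85.3 pca -85.2 mean [582.7 171.6  92.6]
wrist n 32698 rect [511.2 166.5] 117.7 74.5 ang 3.9 pca 4.0 mean [517.1 166.6  92.5]
pins n 88 rect [598.9 182.1] 8.3 2.8 ang 63.2 pca 68.4 mean [598.  181.7  53.2]
pins n 123 rect [597.7 166.3] 16.7 2.4 ang -77.7 pca -77.6 mean [597.7 166.4  48. ]
pins n 176 rect [562.2 129.4] 7.6 6.8 ang 4.8 pca 7.6 mean [562.  129.6  56. ]
pins n 25 rect [555.3 208.3] 5.0 1.4 ang 3.3 pca 6.0 mean [555.4 208.2  55.7]
pins n 18 rect [437.9 198.2] 5.8 1.3 ang 10.4 pca 10.8 mean [438.1 198.3  55.9]
```

{"op": "drive_tool", "data": {
  "xyz": [
    [0,-0.009,-0.03],
    [0,0,-0.03],
    [0,0,-0.03],
    [0,0,-0.02],
    [0,0,0]
  ],
  "delta_rot": [
    [0,0.002,0],
    [0,0,0],
    [0,0,0],
    [0,0,0],
    [0,0,0]
  ]
}}

```text
time: 12.45
tool_pos: [0.4787, 0.1615, 0.0379]
orientation: [-0.022, -0.707, -0.023, 0.707]
ft_force: [-0.7, -0.5, -1.1]
grip_width: 0.0585
```

```bash
python3 hm.py
```

```text
t 12.45 pos [478.7 161.5  37.9] yaw_y -86.35 tiltfix [-0.0002 -0.0001 -0.    ] F [-0.7 -0.5 -1.1] T [0.   0.18 0.02] w 58.5 q [ 0.26 -0.12  1.77  0.    1.49  1.76]
scene slope dz/dx,dz/dy [-0.005  0.005]
scene n 453 rect [506.3 164.3] 121.1 61.8 ang 4.6 pca 3.1 mean [504.6 164.4  56. ]
top slope dz/dx,dz/dy [0.006 0.008]
wrist slope dz/dx,dz/dy [-0.003  0.002]
wrist n 1331 rect [583.  168.9] 60.3 3.6 ang -85.2 pca -85.2 mean [583.  168.8  57.1]
wrist n 32615 rect [511.  165.5] 117.1 70.9 ang 4.9 pca 4.0 mean [517.4 163.8  57.3]
wrist n 381 rect [561.9 129.9] 7.8 7.7 ang -73.3 pca -87.5 mean [561.9 130.6  54.3]
wrist n 397 rect [555.7 205.1] 8.0 7.7 ang 77.2 pca -85.2 mean [555.8 204.3  54. ]
wrist n 282 rect [425.7 156.6] 33.4 4.8 ang -85.5 pca -85.5 mean [425.8 157.4  52.2]
pins n 1289 rect [583.  168.9] 60.3 3.5 ang -85.2 pca -85.2 mean [583.  168.7  57.1]
pins n 32123 rect [511.2 163. ] 117.1 65.0 ang 4.9 pca 4.8 mean [517.8 163.4  57.3]
pins n 360 rect [562.1 129.8] 7.9 7.6 ang -84.2 pca -85.4 mean [561.9 130.5  54.8]
pins n 371 rect [555.8 205.2] 7.8 7.8 ang 53.4 pca -82.7 mean [555.8 204.5  54.7]
pins n 282 rect [425.7 156.6] 33.4 4.8 ang -85.5 pca -85.5 mean [425.8 157.4  52.2]
```

{"op": "drive_tool", "data": {
  "xyz": [
    [0,0,-0.03],
    [0,0,-0.03],
    [0,0,-0.015],
    [0,0,0]
  ],
  "delta_rot": [
    [0,0,0],
    [0,0,0],
    [0,0,0],
    [0,0,0]
  ]
}}

```text
time: 13.1
tool_pos: [0.4807, 0.1622, 0.0188]
orientation: [0.022, 0.709, 0.023, -0.705]
ft_force: [-0.1, 0.5, -1.0]
grip_width: 0.0584
```

```bash
python3 hm.py
```

```text
t 13.1 pos [480.7 162.2  18.8] yaw_y -86.33 tiltfix [-0.0008  0.0019  0.    ] F [-0.1  0.5 -1. ] T [-0.05  0.2  -0.04] w 58.4 q [ 0.26 -0.11  1.79  0.    1.45  1.76]
scene slope dz/dx,dz/dy [-0.019  0.   ]
scene n 366 rect [507.6 164.9] 119.8 61.9 ang 4.8 pca -7.1 mean [498.2 162.8  38.5]
top slope dz/dx,dz/dy [0.013 0.015]
wrist slope dz/dx,dz/dy [-0.006 -0.013]
wrist n 1370 rect [584.3 169. ] 60.0 3.7 ang -85.3 pca -85.5 mean [584.4 168.9  38.9]
wrist n 33118 rect [513.7 164.4] 117.9 71.8 ang 1.4 pca 3.1 mean [519.9 163.9  38.9]
wrist n 267 rect [556. 203.] 7.8 3.8 ang 7.1 pca 6.0 mean [556.  202.2  37.1]
wrist n 1474 rect [430.3 156.9] 34.0 3.3 ang -85.2 pca -85.2 mean [430.3 156.9  41.4]
pins n 494 rect [561.9 129.9] 7.8 7.7 ang -71.4 pca -89.2 mean [561.9 130.6  54.8]
pins n 503 rect [555.8 205.1] 7.9 7.8 ang -72.4 pca 88.6 mean [555.8 204.4  54.7]
pins n 15 rect [470.  189.5] 2.1 0.2 ang -6.8 pca -4.9 mean [469.8 189.5  54.7]
pins n 328 rect [438.9 195. ] 8.4 6.9 ang -13.7 pca -3.9 mean [439.7 194.8  54.1]
pins n 251 rect [444.1 121. ] 9.9 5.6 ang 21.5 pca 20.2 mean [445.5 121.5  54.6]
pins n 1347 rect [427.7 156.7] 34.1 8.5 ang -85.7 pca -85.6 mean [428.8 156.8  50.7]
```

The plate top sits at 38.9 mm between the pins, so it's seated. Release and rise.

{"op": "drive_tool", "data": {
  "xyz": [
    [0,0,0],
    [0,0,0],
    [0,0,0],
    [0,0,0],
    [0,0,0]
  ],
  "delta_rot": [
    [0,0,0],
    [0,0,0],
    [0,0,0],
    [0,0,0],
    [0,0,0]
  ],
  "fingers": 100
}}

```text
time: 13.88
tool_pos: [0.4802, 0.162, 0.0175]
orientation: [0.022, 0.708, 0.023, -0.705]
ft_force: [0.0, -0.9, 0.4]
grip_width: 0.0882
```

{"op": "drive_tool", "data": {
  "xyz": [
    [0,0,0.05],
    [0,0,0.1],
    [0,0,0.15],
    [0,0,0.15],
    [0,0,0]
  ],
  "delta_rot": [
    [0,0,0],
    [0,0,0],
    [0,0,0],
    [0,0,0],
    [0,0,0]
  ]
}}

```text
time: 14.5
tool_pos: [0.4796, 0.1619, 0.1609]
orientation: [0.022, 0.709, 0.023, -0.704]
ft_force: [0.5, 0.1, -1.2]
grip_width: 0.0882
```

```bash
cat > pm.py <<'E'
from m import *
st()
for n in('wrist','scene'):
    c,w,K,T=cam(n); I=c.astype(int)
    B=(w[...,0]>.40)&(w[...,0]<.6)&(w[...,1]>.1)&(w[...,1]<.23)&(I[...,0]>I[...,1]-12)&(I.max(2)>50)
    comps(w,B&(w[...,2]>.032)&(w[...,2]<.0465),100,n+" plate"); comps(w,B&(w[...,2]>.0485)&(w[...,2]<.062),15,n+" pins")
E
python3 pm.py
```

```text
t 14.5 pos [479.6 161.9 160.9] yaw_y -86.33 tiltfix [-0.0008  0.0021  0.    ] F [ 0.5  0.1 -1.2] T [-0.    0.11 -0.05] w 88.2 q [ 0.26 -0.17  1.6   0.    1.71  1.76]
wrist plate n 11855 rect [511.4 163. ] 150.1 60.2 ang 4.5 pca 4.5 mean [516.9 163.5  38.6]
wrist plate n 236 rect [430.4 156.7] 33.7 1.6 ang -84.9 pca -85.4 mean [430.5 156.4  39.6]
wrist pins n 99 rect [598.  172.6] 28.3 4.0 ang 89.8 pca 88.9 mean [597.7 174.   55.3]
wrist pins n 87 rect [562.1 129.8] 7.5 7.2 ang -44.1 pca -86.8 mean [562.  129.8  55.7]
wrist pins n 90 rect [555.9 205. ] 7.8 6.8 ang -86.7 pca 89.3 mean [555.9 204.8  55.5]
wrist pins n 86 rect [444.8 120. ] 7.6 7.4 ang -3.1 pca -51.6 mean [445.7 120.2  54.6]
wrist pins n 83 rect [438.9 195.2] 7.8 7.3 ang -49.7 pca -26.8 mean [439.6 195.2  54.7]
wrist pins n 297 rect [427.6 156.3] 33.6 7.1 ang -85.5 pca -84.7 mean [428.1 156.5  51.7]
scene plate n 451 rect [507.  165.9] 164.9 59.5 ang 3.9 pca -4.3 mean [490.7 161.8  38.2]
scene pins n 21 rect [428.3 160.4] 28.9 15.0 ang -87.5 pca -88.6 mean [427.4 160.4  51.1]
```

{"op": "drive_tool", "data": {
  "xyz": [
    [0.04,-0.15,0.03],
    [0.045,-0.185,0],
    [0.045,-0.185,0],
    [0.045,-0.185,0],
    [0.045,-0.185,0]
  ],
  "delta_rot": [
    [0,0.002,0],
    [0,0,-0.01],
    [0,0,-0.01],
    [0,0,-0.01],
    [0,0,0]
  ],
  "fingers": 35
}}

```text
time: 15.22
tool_pos: [0.5403, -0.1091, 0.156]
orientation: [0.01, -0.7, 0.007, 0.714]
ft_force: [0.6, -0.5, 0.7]
grip_width: 0.0411
```

{"op": "drive_tool", "data": {
  "xyz": [
    [0.045,-0.185,0],
    [0.045,-0.18,0],
    [0.02,-0.08,-0.1],
    [0,0,-0.12],
    [0,0,0]
  ],
  "delta_rot": [
    [0,0,0],
    [0,0,0],
    [0,0,0],
    [0,0,0],
    [0,0,0]
  ]
}}

```text
time: 15.85
tool_pos: [0.5687, -0.2502, 0.0767]
orientation: [0.015, -0.694, 0.007, 0.72]
ft_force: [0.1, 1.2, 0.9]
grip_width: 0.0306
```

```bash
python3 -c "
from m import *
st(); c,w,K,T=cam('scene'); comps(w,plates(c,w),300,'plate')"
```

```text
t 15.85 pos [ 568.7 -250.2   76.7] yaw_y -91.78 tiltfix [-0.0036 -0.0116 -0.    ] F [0.1 1.2 0.9] T [ 0.01  0.18 -0.03] w 30.6 q [-0.47  0.2   1.37 -0.01  1.61  1.14]
plate n 546 rect [ 562.3 -235.9] 142.5 66.3 ang -0.5 pca -6.4 mean [ 573.7 -233.    52.1]
```

{"op": "drive_tool", "data": {
  "xyz": [
    [0.015,0.05,-0.02],
    [0,0.0,-0.02],
    [0,0,0]
  ],
  "delta_rot": [
    [-0.003,-0.009,0],
    [0,0,0],
    [0,0,0]
  ]
}}

```text
time: 16.27
tool_pos: [0.5755, -0.2352, 0.0709]
orientation: [0.009, -0.707, 0.011, 0.707]
ft_force: [-0.6, 0.4, 0.1]
grip_width: 0.031
```

```bash
python3 -c "
from m import *
st()"
```

```text
t 16.27 pos [ 575.5 -235.2   70.9] yaw_y -91.67 tiltfix [ 0.0007 -0.0003  0.    ] F [-0.6  0.4  0.1] T [0.01 0.15 0.04] w 31.0 q [-0.44  0.17  1.41 -0.    1.56  1.16]
```

{"op": "drive_tool", "data": {
  "xyz": [
    [0,0,-0.04],
    [0,0,-0.03],
    [0,0,-0.02],
    [0,0,-0.02]
  ],
  "delta_rot": [
    [0,0,0],
    [0,0,0],
    [0,0,0],
    [0,0,0]
  ]
}}

```text
time: 16.77
tool_pos: [0.5812, -0.2383, 0.0528]
orientation: [-0.007, 0.713, -0.014, -0.701]
ft_force: [-4.6, 1.9, 22.8]
grip_width: 0.0309
```

{"op": "drive_tool", "data": {
  "xyz": [
    [-0.03,0.003,-0.016],
    [-0.04,0.006,-0.016],
    [-0.04,0.006,-0.016],
    [-0.04,0.006,-0.016],
    [-0.04,0.004,-0.016]
  ],
  "delta_rot": [
    [0.002,0.003,0],
    [0.002,0.003,0],
    [0.002,0.003,0],
    [0.002,0.003,0],
    [0,0.001,0]
  ]
}}

```text
time: 17.4
tool_pos: [0.5401, -0.2377, 0.0528]
orientation: [-0.009, 0.716, -0.012, -0.698]
ft_force: [4.0, 0.5, 14.5]
grip_width: 0.0305
```

```bash
python3 -c "
from m import *
st(); c,w,K,T=cam('scene'); comps(w,plates(c,w),200,'plate');c,w,K,T=cam('top'); comps(w,plates(c,w),100,'plate')"
```

```text
t 17.4 pos [ 540.1 -237.7   52.8] yaw_y -91.68 tiltfix [0.0014 0.0079 0.    ] F [ 4.   0.5 14.5] T [ 0.09 -0.45  0.  ] w 30.5 q [-0.48  0.08  1.55  0.01  1.49  1.12]
plate n 425 rect [ 529.1 -237.6] 138.3 65.0 ang 0.3 pca -1.6 mean [ 543.2 -236.    52.5]
plate n 207 rect [ 722.6 -247.2] 124.5 7.5 ang -85.9 pca -85.5 mean [ 722.8 -245.6   38.1]
plate n 244 rect [ 493.6 -236. ] 56.6 56.5 ang -0.7 pca -37.7 mean [ 492.  -239.2   52.9]
```

{"op": "drive_tool", "data": {
  "xyz": [
    [-0.04,0.004,-0.016],
    [-0.04,0.005,-0.016],
    [-0.04,0.005,-0.016],
    [-0.04,0.005,-0.016],
    [-0.04,0.004,-0.016]
  ],
  "delta_rot": [
    [0.002,0.006,0],
    [0.002,0.004,0],
    [0.002,0.003,0],
    [0.002,0.003,0],
    [0,0.001,0]
  ]
}}

```text
time: 18.12
tool_pos: [0.4955, -0.2387, 0.0528]
orientation: [-0.01, 0.714, -0.011, -0.7]
ft_force: [3.3, -0.0, 15.4]
grip_width: 0.031
```

```bash
python3 -c "
from m import *
st(); c,w,K,T=cam('scene'); comps(w,plates(c,w),200,'plate');c,w,K,T=cam('top'); comps(w,plates(c,w),100,'plate')"
```

```text
t 18.12 pos [ 495.5 -238.7   52.8] yaw_y -91.68 tiltfix [0.0003 0.006  0.    ] F [ 3.3 -0.  15.4] T [ 0.07 -0.48 -0.  ] w 31.0 q [-0.52 -0.03  1.65  0.01  1.5   1.08]
plate n 396 rect [ 488.3 -239.5] 130.4 66.4 ang -0.4 pca -2.9 mean [ 498.7 -236.2   52.6]
plate n 433 rect [ 718.3 -191.5] 263.7 7.1 ang -85.6 pca -85.4 mean [ 718.4 -190.1   38.1]
plate n 247 rect [ 448.9 -238.5] 56.7 55.5 ang -2.7 pca -43.5 mean [ 446.7 -241.1   52.3]
```

{"op": "drive_tool", "data": {
  "xyz": [
    [-0.035,0.004,-0.014],
    [-0.01,0,-0.006],
    [0,0,0.05],
    [0,0,0.15],
    [-0.08,0,0.15]
  ],
  "delta_rot": [
    [0,0.004,0],
    [0,0,0],
    [0,0,0],
    [0,0,0],
    [0,0,0]
  ],
  "fingers": 35
}}

```text
time: 18.85
tool_pos: [0.4584, -0.2384, 0.156]
orientation: [-0.01, 0.71, -0.011, -0.704]
ft_force: [-0.2, -0.6, -0.3]
grip_width: 0.0303
```

{"op": "drive_tool", "data": {
  "xyz": [
    [-0.02,0,0.08],
    [0,0,0],
    [0,0,0]
  ],
  "delta_rot": [
    [0,0,0],
    [0,0,0],
    [0,0,0]
  ],
  "fingers": 100
}}

```text
time: 19.23
tool_pos: [0.4526, -0.2395, 0.1848]
orientation: [-0.009, 0.711, -0.013, -0.703]
ft_force: [0.1, -0.3, -0.6]
grip_width: 0.0572
```

```bash
python3 -c "
from m import *
st()
for n in('scene','wrist','top'):
    c,w,K,T=cam(n); comps(w,plates(c,w)*(w[...,0]<.68),200,n)"
```

```text
t 19.23 pos [ 452.6 -239.5  184.8] yaw_y -91.77 tiltfix [0.0015 0.0039 0.    ] F [ 0.1 -0.3 -0.6] T [-0.08  0.17  0.  ] w 57.2 q [-0.55 -0.16  1.55  0.    1.75  1.05]
scene n 443 rect [ 482.2 -240.4] 122.3 67.3 ang 0.0 pca -2.1 mean [ 485.6 -238.1   52.1]
wrist n 268 rect [ 556.  -241.3] 57.9 5.9 ang 86.4 pca 89.8 mean [ 556.3 -241.    52.5]
wrist n 9027 rect [ 481.4 -240.9] 122.9 62.5 ang -0.2 pca 0.0 mean [ 484.7 -241.2   52.6]
```

{"op": "drive_tool", "data": {
  "xyz": [
    [0.02,0,-0.12],
    [0,0,-0.12],
    [0,0,-0.1],
    [0,0,-0.05],
    [0,0,0]
  ],
  "delta_rot": [
    [0.001,0.003,0.008],
    [0,0,0],
    [0,0,0],
    [0,0,0],
    [0,0,0]
  ]
}}

```text
time: 20.0
tool_pos: [0.4571, -0.2377, 0.0592]
orientation: [0.002, -0.705, 0.0, 0.709]
ft_force: [-0.3, -0.5, 0.3]
grip_width: 0.088
```

```bash
python3 -c "
from m import *
st()"
```

```text
t 20.0 pos [ 457.1 -237.7   59.2] yaw_y -90.21 tiltfix [-0.0009 -0.0015 -0.    ] F [-0.3 -0.5  0.3] T [-0.04  0.09 -0.03] w 88.0 q [-0.55 -0.1   1.71  0.    1.54  1.03]
```

{"op": "drive_tool", "data": {
  "xyz": [
    [0.006,-0.008,-0.04],
    [0,0,-0.04],
    [0,0,-0.015],
    [0,0,0]
  ],
  "delta_rot": [
    [0,-0.001,0],
    [0,0,0],
    [0,0,0],
    [0,0,0]
  ]
}}

```text
time: 20.5
tool_pos: [0.465, -0.243, 0.0522]
orientation: [0.001, 0.713, -0.002, -0.701]
ft_force: [0.4, -0.6, -0.1]
grip_width: 0.0877
```

```bash
python3 -c "
from m import *
st()"
```

```text
t 20.5 pos [ 465.  -243.    52.2] yaw_y -90.08 tiltfix [0.0016 0.0057 0.    ] F [ 0.4 -0.6 -0.1] T [0.03 0.18 0.06] w 87.7 q [-0.55 -0.09  1.72  0.01  1.5   1.02]
```

{"op": "drive_tool", "data": {
  "xyz": [
    [-0.02,0.006,-0.03],
    [0,0,-0.03],
    [0,0,0]
  ],
  "delta_rot": [
    [0.001,0.005,0],
    [0,0,0],
    [0,0,0]
  ]
}}

```text
time: 20.88
tool_pos: [0.4663, -0.2441, 0.0519]
orientation: [0.003, 0.715, -0.004, -0.699]
ft_force: [-0.0, -0.5, -0.1]
grip_width: 0.0879
```

```bash
python3 -c "
from m import *
st()"
```

```text
t 20.88 pos [ 466.3 -244.1   51.9] yaw_y -90.04 tiltfix [0.0032 0.0075 0.    ] F [-0.  -0.5 -0.1] T [0.01 0.13 0.01] w 87.9 q [-0.55 -0.1   1.72  0.    1.49  1.02]
```

A fingertip is resting on the board edge (z stuck at 52). I'll lift, back off, and go down again.

{"op": "drive_tool", "data": {
  "xyz": [
    [0,0,0.04],
    [-0.045,0.012,0.02],
    [0,0,0],
    [0,0,0]
  ],
  "delta_rot": [
    [0,0,0],
    [0.003,0.0075,0],
    [0,0,0],
    [0,0,0]
  ]
}}

```text
time: 21.38
tool_pos: [0.452, -0.2404, 0.0685]
orientation: [0.0, -0.706, 0.0, 0.708]
ft_force: [0.5, -0.2, -0.1]
grip_width: 0.0881
```

```bash
python3 -c "
from m import *
st()
for n in('scene','wrist'):
    c,w,K,T=cam(n); comps(w,plates(c,w)*(w[...,0]<.68),200,n)
I=c.astype(int)
for yy in(-.295,-.285,-.275,-.205,-.195,-.185):
    m=(abs(w[...,1]-yy)<.004)&(w[...,2]>.046)&(w[...,2]<.056)&(w[...,0]>.4); print(yy,np.nanmin(w[...,0][m]) if m.any() else None)
save('w4',c)"
```

```text
t 21.38 pos [ 452.  -240.4   68.5] yaw_y -90.05 tiltfix [-0.0002 -0.001  -0.    ] F [ 0.5 -0.2 -0.1] T [-0.01  0.09 -0.04] w 88.1 q [-0.55 -0.12  1.71 -0.    1.55  1.02]
scene n 442 rect [ 482.7 -241.5] 123.4 67.1 ang -2.4 pca -2.8 mean [ 483.7 -239.1   51.9]
wrist n 777 rect [ 556.  -241.5] 60.6 4.0 ang -89.7 pca 89.6 mean [ 556.3 -244.5   52.6]
wrist n 22434 rect [ 482.5 -241.1] 125.0 62.0 ang 0.0 pca -1.0 mean [ 487.2 -241.4   52.6]
-0.295 0.4767458993426998
-0.285 0.47594609164707585
-0.275 0.4076663184556819
-0.205 0.4688802626309649
-0.195 0.46831936006152175
-0.185 0.46762453017592537
```

View pics/w4.png

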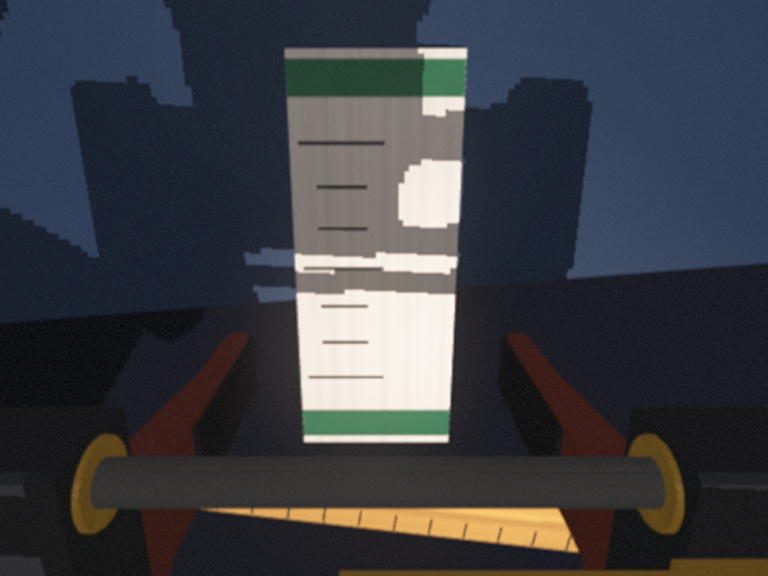

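Picture w4: the template (375,240) is undisturbed between the open fingers and the edge runs just ahead of the tips. Now I descend.

{"op": "drive_tool", "data": {
  "xyz": [
    [0,0,-0.04],
    [0,0,-0.04],
    [0,0,-0.035],
    [0,0,0]
  ],
  "delta_rot": [
    [0,0,0],
    [0,0,0],
    [0,0,0],
    [0,0,0]
  ]
}}

```text
time: 21.98
tool_pos: [0.4511, -0.2397, 0.0294]
orientation: [0.001, -0.705, -0.001, 0.709]
ft_force: [-0.8, 0.8, 0.2]
grip_width: 0.0878
```

```bash
python3 -c "
from m import *
st()"
```

```text
t 21.98 pos [ 451.1 -239.7   29.4] yaw_y -90.04 tiltfix [-0.0007 -0.0019 -0.    ] F [-0.8  0.8  0.2] T [-0.02  0.03  0.  ] w 87.8 q [-0.55 -0.09  1.76 -0.    1.48  1.02]
```

{"op": "drive_tool", "data": {
  "xyz": [
    [0,0,0.01],
    [0,0,0],
    [0,0,0],
    [0,0,0],
    [0,0,0]
  ],
  "delta_rot": [
    [0,0,0],
    [0,0,0],
    [0,0,0],
    [0,0,0],
    [0,0,0]
  ],
  "fingers": 0,
  "squeeze": 45
}}

```text
time: 22.6
tool_pos: [0.4518, -0.2401, 0.0339]
orientation: [0.001, -0.706, -0.0, 0.709]
ft_force: [0.0, -0.2, -0.5]
grip_width: 0.0593
```

{"op": "drive_tool", "data": {
  "xyz": [
    [0,0,0.03],
    [0,0,0.06],
    [0,0,0.1],
    [0,0,0.12],
    [0,0.03,0.1]
  ],
  "delta_rot": [
    [0,0,0],
    [0,0,0],
    [0,0,0],
    [0,0,0],
    [0,0,0]
  ]
}}

```text
time: 23.22
tool_pos: [0.4503, -0.2305, 0.1623]
orientation: [0.001, -0.705, -0.0, 0.709]
ft_force: [0.0, -0.3, -1.3]
grip_width: 0.0587
```

```bash
sed -i '/^I=c/,$d' hm.py; python3 hm.py
```

```text
t 23.23 pos [ 450.3 -230.5  162.3] yaw_y -90.08 tiltfix [-0.0008 -0.0021 -0.    ] F [ 0.  -0.3 -1.3] T [-0.04  0.13  0.01] w 58.7 q [-0.54 -0.16  1.58 -0.    1.73  1.03]
scene slope dz/dx,dz/dy [-0.007  0.004]
scene n 520 rect [ 482.4 -230.3] 154.9 66.2 ang 4.5 pca 4.9 mean [ 488.5 -230.   180.4]
top slope dz/dx,dz/dy [-0.004  0.007]
top n 171 rect [ 534.4 -212.1] 70.0 43.7 ang -23.1 pca -18.3 mean [ 530.  -214.5  185.9]
top n 125 rect [ 421.1 -231.1] 54.4 22.6 ang 89.5 pca -86.3 mean [ 420.3 -233.   186.3]
wrist slope dz/dx,dz/dy [-0.001 -0.004]
wrist n 34570 rect [ 492.2 -231.4] 132.8 65.8 ang -0.0 pca -1.6 mean [ 495.6 -232.5  184.1]
```

{"op": "drive_tool", "data": {
  "xyz": [
    [0.005,0.1,0.02],
    [0.01,0.15,0],
    [0.015,0.17,0],
    [0.015,0.17,0],
    [0.015,0.17,0]
  ],
  "delta_rot": [
    [0,0,0],
    [0,0,0.006],
    [0,0,0.006],
    [0,0,0.006],
    [0,0,0.006]
  ]
}}

```text
time: 24.0
tool_pos: [0.4661, -0.0, 0.1597]
orientation: [-0.024, -0.702, -0.025, 0.712]
ft_force: [0.8, 0.5, -0.9]
grip_width: 0.0588
```

{"op": "drive_tool", "data": {
  "xyz": [
    [0.015,0.17,0],
    [0.015,0.17,0],
    [0.01,0.12,0],
    [0,0.04,0],
    [0,0,0]
  ],
  "delta_rot": [
    [0,0,0],
    [0,0,0],
    [0,0,0],
    [0,0,0],
    [0,0,0]
  ]
}}

```text
time: 24.62
tool_pos: [0.4748, 0.1558, 0.1508]
orientation: [-0.026, -0.697, -0.026, 0.716]
ft_force: [-0.0, 0.3, -0.1]
grip_width: 0.0586
```

```bash
python3 hm.py
```

```text
t 24.62 pos [474.8 155.8 150.8] yaw_y -85.75 tiltfix [ 0.0004 -0.0083  0.    ] F [-0.   0.3 -0.1] T [-0.    0.15  0.04] w 58.6 q [ 0.25 -0.16  1.6   0.01  1.72  1.74]
scene slope dz/dx,dz/dy [-0.029 -0.003]
scene n 597 rect [507.2 159.8] 152.8 61.4 ang 4.2 pca 4.0 mean [511.5 159.9 168.4]
top slope dz/dx,dz/dy [ 0.029 -0.004]
top n 86 rect [452.1 155.5] 59.8 14.5 ang -86.0 pca -86.0 mean [451.9 155.7 171.3]
wrist slope dz/dx,dz/dy [-0.027  0.   ]
wrist n 38980 rect [515.8 157.6] 132.3 74.3 ang 4.2 pca 4.0 mean [523.5 157.6 169. ]
```

Align and step down.

{"op": "drive_tool", "data": {
  "xyz": [
    [0.01,0.02,-0.08],
    [0,0,-0.08],
    [0,0,-0.07],
    [0,0,0],
    [0,0,0]
  ],
  "delta_rot": [
    [0,-0.007,0],
    [0,0,0],
    [0,0,0],
    [0,0,0],
    [0,0,0]
  ]
}}

```text
time: 25.4
tool_pos: [0.4802, 0.1549, 0.0834]
orientation: [0.023, 0.708, 0.022, -0.706]
ft_force: [1.0, 0.5, -0.1]
grip_width: 0.0583
```

```bash
python3 hm.py
```

```text
t 25.4 pos [480.2 154.9  83.4] yaw_y -86.41 tiltfix [0.0004 0.0008 0.    ] F [ 1.   0.5 -0.1] T [-0.03  0.16 -0.  ] w 58.3 q [ 0.25 -0.15  1.72 -0.    1.58  1.75]
scene slope dz/dx,dz/dy [ 0.001 -0.013]
scene n 580 rect [511.6 158.5] 153.5 66.7 ang 6.8 pca 3.8 mean [515.7 158.6 101.9]
scene n 61 rect [617.3 175.2] 38.3 25.6 ang -88.8 pca 90.0 mean [623.2 176.2 101.5]
top slope dz/dx,dz/dy [-0.001 -0.022]
top n 80 rect [617.4 175.1] 37.2 23.8 ang 89.8 pca 88.5 mean [618.3 175.6 102.5]
top n 66 rect [455.8 155.9] 58.2 14.9 ang -82.2 pca -86.2 mean [455.1 156.4 103.4]
wrist slope dz/dx,dz/dy [0.001 0.   ]
wrist n 39096 rect [520.4 157.3] 132.8 74.7 ang 3.6 pca 3.4 mean [528.4 157.5 102.6]
```

{"op": "drive_tool", "data": {
  "xyz": [
    [-0.004,0.026,-0.03],
    [0,0,-0.03],
    [0,0,0],
    [0,0,0]
  ],
  "delta_rot": [
    [0,0.001,0.003],
    [0,0,0],
    [0,0,0],
    [0,0,0]
  ]
}}

```text
time: 26.05
tool_pos: [0.4792, 0.1642, 0.0649]
orientation: [0.027, 0.707, 0.026, -0.706]
ft_force: [-0.6, -0.6, -1.1]
grip_width: 0.0587
```

```bash
cat >> hm.py <<'E'
I=c.astype(int); m=(I.min(2)>70)&(I.max(2)-I.min(2)<50)&(w[...,2]>.046)&(w[...,2]<.062)&(w[...,0]>.4)&(w[...,0]<.6)&(w[...,1]>.08)&(w[...,1]<.25)
comps(w,m,15,"pins")
E
python3 hm.py
```

```text
t 26.05 pos [479.2 164.2  64.9] yaw_y -85.74 tiltfix [0.0003 0.0002 0.    ] F [-0.6 -0.6 -1.1] T [-0.01  0.16  0.02] w 58.7 q [ 0.26 -0.14  1.73 -0.    1.54  1.76]
scene slope dz/dx,dz/dy [ 0.003 -0.002]
scene n 584 rect [510.2 168.2] 154.7 63.8 ang 4.1 pca 4.7 mean [515.9 168.7  83.5]
top slope dz/dx,dz/dy [ 0.009 -0.009]
top n 67 rect [455.3 163. ] 57.7 14.5 ang 89.6 pca -87.0 mean [454.6 162.8  84.6]
wrist slope dz/dx,dz/dy [-0.002 -0.001]
wrist n 38932 rect [519.2 168.7] 133.2 71.7 ang 5.1 pca 4.2 mean [527.2 167.1  84. ]
pins n 37 rect [597.1 181.1] 4.9 1.5 ang 81.2 pca 69.4 mean [596.9 180.5  52.7]
pins n 142 rect [597.6 166.4] 16.8 2.5 ang -78.0 pca -77.8 mean [597.7 166.6  47.9]
pins n 210 rect [562.  129.6] 7.7 7.3 ang -9.5 pca -3.4 mean [562.  129.9  55.8]
pins n 117 rect [555.5 206.7] 7.2 4.6 ang 3.5 pca 7.2 mean [555.6 206.5  56. ]
pins n 62 rect [438.8 196.9] 7.1 3.3 ang 0.6 pca 4.5 mean [439.  196.9  55.4]
pins n 53 rect [443.8 122.4] 8.2 2.5 ang 21.7 pca 17.6 mean [444.7 122.4  54.7]
```

{"op": "drive_tool", "data": {
  "xyz": [
    [-0.005,-0.007,-0.03],
    [0,0,-0.03],
    [0,0,-0.03],
    [0,0,0]
  ],
  "delta_rot": [
    [0,0,0],
    [0,0,0],
    [0,0,0],
    [0,0,0]
  ]
}}

```text
time: 26.7
tool_pos: [0.4782, 0.1618, 0.0371]
orientation: [0.026, 0.707, 0.026, -0.706]
ft_force: [-0.8, -0.0, 2.1]
grip_width: 0.0585
```

```bash
python3 hm.py
```

```text
t 26.7 pos [478.2 161.8  37.1] yaw_y -85.77 tiltfix [0.     0.0008 0.    ] F [-0.8 -0.   2.1] T [ 0.01  0.3  -0.03] w 58.5 q [ 0.26 -0.12  1.77 -0.    1.49  1.76]
scene slope dz/dx,dz/dy [-0.001  0.013]
scene n 504 rect [504.1 166.1] 165.8 64.8 ang 5.7 pca -0.9 mean [503.1 164.3  55.5]
top slope dz/dx,dz/dy [0.006 0.012]
wrist slope dz/dx,dz/dy [ 0.003 -0.001]
wrist n 39337 rect [518.7 162.9] 136.5 72.7 ang -0.6 pca 3.5 mean [526.7 164.4  56.8]
wrist n 411 rect [555.7 205.1] 7.9 7.7 ang -69.0 pca 84.4 mean [555.7 204.3  53.8]
wrist n 308 rect [426.  156.5] 33.4 4.8 ang -86.5 pca -86.0 mean [425.9 156.5  52.1]
pins n 1623 rect [582.1 168.4] 60.2 5.9 ang -86.7 pca -85.6 mean [582.5 168.9  56.9]
pins n 32767 rect [512.3 162.9] 120.0 64.6 ang 3.8 pca 4.4 mean [518.  163.6  56.8]
pins n 372 rect [561.9 129.9] 7.7 7.7 ang -8.4 pca -77.4 mean [561.9 130.5  54.9]
pins n 374 rect [555.7 205.1] 7.9 7.7 ang -69.0 pca 81.4 mean [555.7 204.5  54.8]
pins n 308 rect [426.  156.5] 33.4 4.8 ang -86.5 pca -86.0 mean [425.9 156.5  52.1]
```

{"op": "drive_tool", "data": {
  "xyz": [
    [0,0,-0.025],
    [0,0,-0.02],
    [0,0,-0.012],
    [0,0,0]
  ],
  "delta_rot": [
    [0,0,0],
    [0,0,0],
    [0,0,0],
    [0,0,0]
  ]
}}

```text
time: 27.35
tool_pos: [0.4825, 0.1639, 0.0292]
orientation: [0.025, 0.712, 0.028, -0.701]
ft_force: [0.1, -0.9, -1.7]
grip_width: 0.0594
```

```bash
python3 hm.py
```

```text
t 27.35 pos [482.5 163.9  29.2] yaw_y -85.74 tiltfix [-0.0016  0.0047  0.    ] F [ 0.1 -0.9 -1.7] T [-0.02  0.25 -0.  ] w 59.4 q [ 0.26 -0.12  1.78  0.    1.46  1.76]
scene slope dz/dx,dz/dy [ 0.009 -0.001]
scene n 510 rect [505.1 170.9] 167.4 70.0 ang 6.3 pca 5.9 mean [499.3 167.4  47.8]
top slope dz/dx,dz/dy [0.019 0.013]
top n 62 rect [457.  164.3] 58.6 11.9 ang -86.0 pca -86.0 mean [456.9 164.3  47.7]
wrist slope dz/dx,dz/dy [0.008 0.004]
wrist n 39531 rect [522.1 169.3] 134.3 72.1 ang 6.3 pca 4.7 mean [530.5 167.2  48.8]
wrist n 521 rect [561.9 129.9] 7.8 7.8 ang -72.1 pca -77.6 mean [561.9 131.   51.9]
wrist n 122 rect [437.5 195.7] 7.7 5.9 ang 82.7 pca -85.2 mean [437.7 195.4  56. ]
wrist n 1589 rect [427.4 156.6] 34.1 8.4 ang -85.6 pca -85.1 mean [429.1 156.8  49. ]
wrist n 92 rect [443.7 120.5] 7.4 5.4 ang 67.3 pca 66.3 mean [443.6 120.6  56.2]
pins n 1631 rect [586.3 170.6] 60.3 5.8 ang -87.6 pca -85.7 mean [586.4 171.   49.5]
pins n 25 rect [580.2 140.3] 5.3 0.8 ang 8.0 pca 6.5 mean [580.3 140.4  49.5]
pins n 22 rect [578.  149.4] 3.2 2.3 ang -70.2 pca -84.6 mean [577.9 149.2  49.2]
pins n 32774 rect [516.4 165. ] 120.5 61.8 ang 3.8 pca 4.4 mean [521.9 165.5  48.6]
pins n 416 rect [561.9 129.9] 7.8 7.7 ang -72.1 pca -84.7 mean [561.9 130.6  54.8]
pins n 409 rect [555.8 205.2] 8.1 7.6 ang 88.8 pca -88.6 mean [555.8 204.5  54.7]
pins n 122 rect [437.5 195.7] 7.7 5.9 ang 82.7 pca -85.2 mean [437.7 195.4  56. ]
pins n 92 rect [443.7 120.5] 7.4 5.4 ang 67.3 pca 66.3 mean [443.6 120.6  56.2]
pins n 1187 rect [427.4 156.7] 34.0 8.4 ang -85.6 pca -85.0 mean [428.7 156.8  50.8]
```

{"op": "drive_tool", "data": {
  "xyz": [
    [-0.017,-0.007,-0.01],
    [0,0,-0.012],
    [0,0,0]
  ],
  "delta_rot": [
    [-0.001,0.004,0],
    [0,0,0],
    [0,0,0]
  ]
}}

```text
time: 27.88
tool_pos: [0.4806, 0.1631, 0.0271]
orientation: [0.024, 0.71, 0.028, -0.703]
ft_force: [-0.4, -0.2, -1.3]
grip_width: 0.0593
```

```bash
python3 hm.py | grep -v scene|grep -v top
```

```text
t 27.88 pos [480.6 163.1  27.1] yaw_y -85.74 tiltfix [-0.0017  0.0034  0.    ] F [-0.4 -0.2 -1.3] T [ 0.01  0.18 -0.04] w 59.3 q [ 0.26 -0.12  1.79  0.    1.46  1.75]
wrist slope dz/dx,dz/dy [0.001 0.004]
wrist n 38980 rect [520.3 167.4] 132.9 71.7 ang 4.5 pca 4.2 mean [528.3 165.9  46.4]
wrist n 530 rect [561.9 130. ] 7.8 7.7 ang 49.0 pca -87.8 mean [561.8 131.1  50.9]
wrist n 544 rect [555.6 205. ] 7.8 7.7 ang 80.7 pca 65.4 mean [555.8 203.9  51. ]
wrist n 116 rect [437.1 195.5] 7.6 6.1 ang -85.3 pca -82.9 mean [437.5 195.4  56. ]
wrist n 1624 rect [427.5 156.6] 34.0 8.5 ang -84.7 pca -85.4 mean [429.1 156.7  49.1]
wrist n 89 rect [443.5 120.7] 6.3 5.6 ang 23.4 pca 65.2 mean [443.5 120.5  56.1]
pins n 1475 rect [584.6 169.8] 60.1 6.0 ang -87.8 pca -85.6 mean [584.6 170.3  47. ]
pins n 22 rect [578.8 139.7] 5.3 0.8 ang 7.2 pca 3.6 mean [578.8 139.6  47. ]
pins n 20983 rect [514.2 164.2] 116.6 60.1 ang 4.6 pca 2.6 mean [530.9 166.2  46.7]
pins n 432 rect [561.9 130. ] 7.8 7.7 ang 49.0 pca -87.3 mean [561.9 130.6  54.8]
pins n 434 rect [555.7 205.1] 7.8 7.6 ang 18.3 pca 80.3 mean [555
[... 691 characters left out ...]
 4.5 ang 20.2 pca 35.7 mean [461.4 174.7  46.4]
pins n 49 rect [461.6 156.9] 9.7 5.1 ang 70.1 pca 73.8 mean [461.5 156.2  46.4]
pins n 16 rect [463.1 144.4] 4.1 3.3 ang 84.7 pca -61.4 mean [463.1 144.2  46.3]
pins n 24 rect [459.8 150.2] 4.5 3.0 ang 59.0 pca 45.0 mean [459.8 149.9  46.4]
pins n 22 rect [458.8 142.9] 5.8 3.1 ang -66.9 pca -63.7 mean [459.  142.5  46.4]
pins n 15 rect [455.9 174.9] 3.1 2.5 ang -41.3 pca -36.0 mean [455.8 174.8  46.3]
pins n 120 rect [437.2 195.5] 7.5 6.4 ang -89.5 pca -78.5 mean [437.6 195.3  56. ]
pins n 92 rect [443.5 120.7] 6.3 5.6 ang 23.4 pca 65.1 mean [443.5 120.6  56.1]
pins n 1236 rect [427.5 156.6] 33.9 8.4 ang -85.3 pca -85.4 mean [428.7 156.6  50.7]
```

{"op": "drive_tool", "data": {
  "xyz": [
    [-0.014,-0.003,-0.018],
    [0,0,-0.018],
    [0,0,0]
  ],
  "delta_rot": [
    [-0.001,0.003,0],
    [0,0,0],
    [0,0,0]
  ]
}}

```text
time: 28.4
tool_pos: [0.4802, 0.1631, 0.0221]
orientation: [0.025, 0.711, 0.028, -0.703]
ft_force: [0.6, -0.1, -1.7]
grip_width: 0.0595
```

```bash
sed -i 's/comps(w,m,15,"pins")/comps(w,m,350,"pins")/' hm.py; python3 hm.py | grep -v scene|grep -v top
```

```text
t 28.4 pos [480.2 163.1  22.1] yaw_y -85.75 tiltfix [-0.0015  0.0036  0.    ] F [ 0.6 -0.1 -1.7] T [-0.    0.17 -0.03] w 59.5 q [ 0.26 -0.12  1.79  0.    1.45  1.76]
wrist slope dz/dx,dz/dy [-0.011 -0.001]
wrist n 38769 rect [519.9 166.8] 132.3 72.5 ang 4.2 pca 4.1 mean [527.7 165.8  41.2]
wrist n 254 rect [561.7 131.7] 7.9 4.1 ang 6.0 pca 6.8 mean [561.6 132.8  40.6]
wrist n 261 rect [555.9 203.1] 7.9 4.1 ang 6.1 pca 3.4 mean [555.9 202.2  40.9]
wrist n 1727 rect [427.3 156.6] 34.1 8.8 ang -86.0 pca -85.1 mean [429.6 156.8  46. ]
pins n 472 rect [555.7 205. ] 7.8 7.7 ang -36.9 pca -87.5 mean [555.7 204.4  54.7]
pins n 471 rect [561.9 129.9] 7.7 7.7 ang 55.5 pca -84.6 mean [561.8 130.6  54.8]
pins n 1306 rect [427.4 156.6] 34.0 8.7 ang -85.4 pca -85.1 mean [428.8 156.6  50.8]
```

Seated on the first template (top at 41.2 mm). Release and check.

{"op": "drive_tool", "data": {
  "xyz": [
    [0,0,0],
    [0,0,0],
    [0,0,0],
    [0,0,0],
    [0,0,0]
  ],
  "delta_rot": [
    [0,0,0],
    [0,0,0],
    [0,0,0],
    [0,0,0],
    [0,0,0]
  ],
  "fingers": 100
}}

```text
time: 29.18
tool_pos: [0.479, 0.1628, 0.0198]
orientation: [0.025, 0.709, 0.027, -0.704]
ft_force: [1.3, -0.5, 0.7]
grip_width: 0.0881
```

{"op": "drive_tool", "data": {
  "xyz": [
    [0,0,0.05],
    [0,0,0.1],
    [0,0,0.15],
    [0,0,0.15],
    [0,0,0]
  ],
  "delta_rot": [
    [0,0,0],
    [0,0,0],
    [0,0,0],
    [0,0,0],
    [0,0,0]
  ]
}}

```text
time: 29.8
tool_pos: [0.4784, 0.1626, 0.1632]
orientation: [0.025, 0.71, 0.028, -0.703]
ft_force: [-0.3, -0.1, -0.5]
grip_width: 0.0877
```

```bash
cat >> pm.py <<'E'
    if n=='wrist': save('w5',c)
c,w,K,T=cam('top'); save('top1',c); I=c.astype(int)
comps(w,(I[...,0]>I[...,1]+40)&(I[...,1]>I[...,2]+20)&(w[...,2]>.085)&(w[...,2]<.12)&(w[...,1]>.1)&(w[...,0]<.7),20,"head")
E
python3 pm.py
```

```text
t 29.8 pos [478.4 162.6 163.2] yaw_y -85.75 tiltfix [-0.0014  0.0033  0.    ] F [-0.3 -0.1 -0.5] T [0.01 0.15 0.  ] w 87.7 q [ 0.26 -0.18  1.6   0.    1.71  1.76]
wrist plate n 370 rect [584.3 169.4] 59.1 3.3 ang -85.8 pca -85.7 mean [584.3 169.4  41.1]
wrist plate n 9514 rect [511.3 163.8] 120.5 60.5 ang 4.3 pca 4.3 mean [514.7 164.1  41.1]
wrist plate n 191 rect [437.8 158.5] 58.8 3.2 ang -85.4 pca -85.6 mean [437.8 158.3  41.1]
wrist plate n 219 rect [430.6 156.7] 33.7 1.6 ang -85.3 pca -85.2 mean [430.5 156.7  39.4]
wrist pins n 95 rect [597.9 172.7] 27.2 4.0 ang -90.0 pca 89.8 mean [597.8 173.8  55.1]
wrist pins n 87 rect [561.9 129.8] 7.1 6.8 ang -85.9 pca 71.1 mean [561.9 129.9  55.9]
wrist pins n 89 rect [555.5 204.9] 7.6 6.8 ang -86.6 pca -87.1 mean [555.7 204.8  55.7]
wrist pins n 83 rect [445.2 119.9] 7.4 6.9 ang -34.3 pca 3.6 mean [445.7 120.1  54.7]
wrist pins n 80 rect [438.9 195.4] 7.4 7.3 ang -34.1 pca -24.2 mean [439.6 195.3  54.9]
wrist pins n 289 rect [427.6 156.2] 33.0 7.3 ang -83.3 pca -85.3 mean [428.1 156.1  51.6]
scene plate n 380 rect [507.2 166.5] 126.7 59.7 ang 3.6 pca -5.6 mean [497.6 163.6  40.6]
scene pins n 19 rect [427.2 160.2] 29.3 7.6 ang -83.0 pca -84.9 mean [427.  159.9  51. ]
head n 115 rect [494.1 394.7] 37.4 33.9 ang 15.8 pca 7.4 mean [493.  394.6 102.5]
head n 116 rect [327.7 349.2] 36.3 35.3 ang -37.9 pca 69.1 mean [328.7 348.9 102.6]
head n 119 rect [239.2 464.8] 36.6 36.4 ang 83.3 pca -52.5 mean [239.8 464.8 103.1]
```

View pics/w5.png

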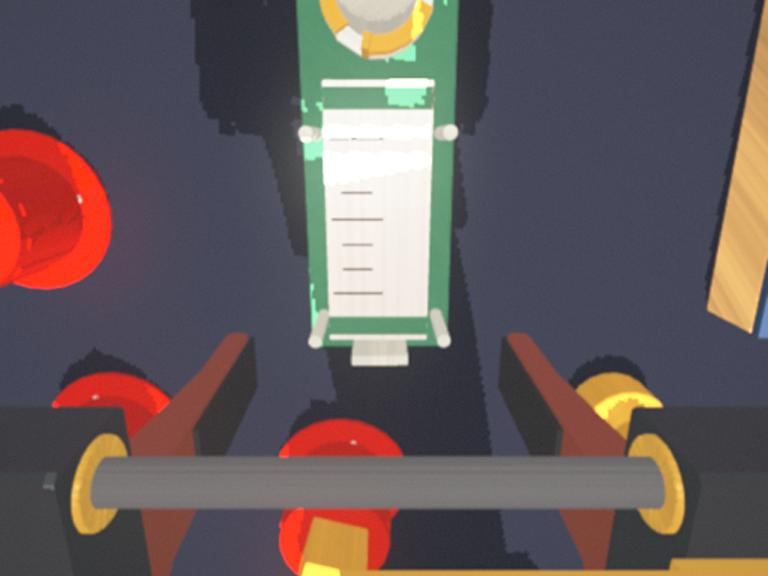

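View pics/top1.png

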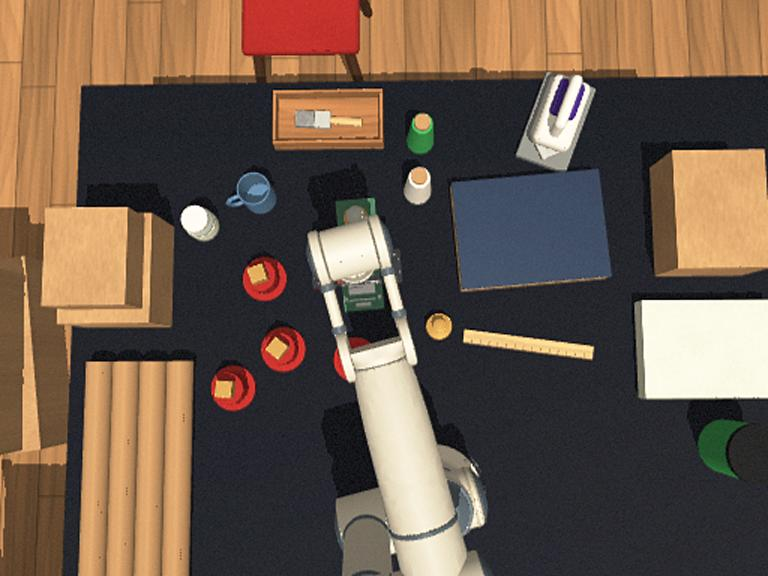

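Both templates lie in the cradle (wrist view (378,215), inside the four pins) and the board is empty. The cap at (265,277) hasn't moved. I go to it now.

{"op": "drive_tool", "data": {
  "xyz": [
    [0,0.06,0.12],
    [0,0.14,0.1],
    [0.01,0.16,0],
    [0.01,0.16,0],
    [0.01,0.12,0]
  ],
  "delta_rot": [
    [0,0,0.02],
    [0,0,0.02],
    [0,0,0.02],
    [0,0,0.02],
    [0,0,0]
  ],
  "fingers": 100
}}

```text
time: 30.58
tool_pos: [0.4821, 0.3556, 0.2146]
orientation: [-0.117, -0.692, -0.114, 0.703]
ft_force: [0.6, -1.0, 0.1]
grip_width: 0.088
```

{"op": "drive_tool", "data": {
  "xyz": [
    [0,0.02,0],
    [0,0,0],
    [0,0,0]
  ],
  "delta_rot": [
    [0,0,0],
    [0,0,0],
    [0,0,0]
  ]
}}

```text
time: 30.95
tool_pos: [0.4806, 0.3615, 0.2093]
orientation: [-0.119, -0.689, -0.113, 0.705]
ft_force: [0.2, 0.0, 0.1]
grip_width: 0.0879
```

```bash
cat > cm.py <<'E'
from m import *
s,_=st(); p=s['tool_pos']
for n in('wrist','scene','top'):
    c,w,K,T=cam(n); H=cv2.cvtColor(c,cv2.COLOR_RGB2HSV).astype(int); z=w[...,2]
    br=(H[...,0]>12)&(H[...,0]<32)&(H[...,1]>70)&(H[...,2]>70)&(w[...,0]>.42)&(w[...,0]<.72)&(w[...,1]>.1)&(w[...,1]<.5)
    zz=z[br&(z>.07)&(z<.18)]
    if len(zz)>20:
        zt=np.percentile(zz,90)if n=='wrist' else np.percentile(zz,80); print(n,"ztop",zt.round(4)); comps(w,br&(abs(z-zt)<.006 if n!='wrist' else abs(z-zt)<.004),20,n+" head")
    if n=='wrist': cw=c
E
python3 cm.py
```

```text
t 30.95 pos [480.6 361.5 209.3] yaw_y -71.08 tiltfix [ 0.004  -0.0066  0.    ] F [0.2 0.  0.1] T [0.02 0.12 0.05] w 87.9 q [0.59 0.12 1.23 0.   1.82 1.83]
wrist ztop 0.1028
wrist head n 1837 rect [492.9 391. ] 36.3 35.9 ang 20.0 pca -15.7 mean [493.5 391.2 102. ]
scene ztop 0.1016
scene head n 108 rect [492.7 393.4] 40.6 36.7 ang 14.4 pca -2.6 mean [496.1 393.5 101. ]
top ztop 0.1034
top head n 25 rect [480.4 388.4] 32.8 7.0 ang -72.8 pca -71.9 mean [480.  388.7 102.5]
```

{"op": "drive_tool", "data": {
  "xyz": [
    [0.04,0.1,-0.04],
    [0,0,-0.08],
    [0,0,-0.08],
    [0,0,0],
    [0,0,0]
  ],
  "delta_rot": [
    [0.004,-0.006,0.006],
    [0,0,0],
    [0,0,0],
    [0,0,0],
    [0,0,0]
  ]
}}

```text
time: 31.72
tool_pos: [0.4951, 0.3898, 0.1531]
orientation: [0.12, 0.699, 0.123, -0.694]
ft_force: [-0.9, 1.6, 0.8]
grip_width: 0.088
```

```bash
python3 cm.py
```

```text
t 31.73 pos [495.1 389.8 153.1] yaw_y -70.26 tiltfix [-0.0015  0.0017  0.    ] F [-0.9  1.6  0.8] T [-0.04  0.17  0.01] w 88.0 q [0.61 0.16 1.28 0.   1.7  1.84]
wrist ztop 0.1029
wrist head n 2557 rect [493. 391.] 36.6 36.1 ang 19.1 pca 27.6 mean [493.9 391.4 102.1]
scene ztop 0.1015
scene head n 109 rect [493.5 393.7] 43.5 36.9 ang 19.4 pca 42.0 mean [495.9 393.2 100.8]
top ztop 0.1046
top head n 53 rect [485.3 390.5] 34.8 18.4 ang -73.6 pca -73.9 mean [485.3 390.6 103.3]
```

{"op": "drive_tool", "data": {
  "xyz": [
    [-0.007,0.008,-0.06],
    [0,0,-0.07],
    [0,0,-0.06],
    [0,0,0]
  ],
  "delta_rot": [
    [-0.001,0.001,0],
    [0,0,0],
    [0,0,0],
    [0,0,0]
  ]
}}

```text
time: 32.38
tool_pos: [0.4925, 0.3929, 0.0929]
orientation: [0.121, 0.698, 0.122, -0.696]
ft_force: [0.5, 0.6, 0.2]
grip_width: 0.0878
```

```bash
python3 cm.py
```

```text
t 32.38 pos [492.5 392.9  92.9] yaw_y -70.23 tiltfix [-0.0006  0.0008  0.    ] F [0.5 0.6 0.2] T [-0.02  0.17  0.01] w 87.8 q [0.62 0.18 1.36 0.   1.6  1.84]
wrist ztop 0.1028
wrist head n 4504 rect [492.9 391.2] 37.3 36.2 ang 19.2 pca 23.6 mean [494.1 391.6 102.1]
scene ztop 0.1017
scene head n 115 rect [494.2 393.2] 39.2 37.0 ang 17.8 pca 33.5 mean [496.9 393.6 100.8]
top ztop 0.1044
```

{"op": "drive_tool", "data": {
  "xyz": [
    [0,0,-0.045],
    [0,0,-0.035],
    [0,0,0]
  ],
  "delta_rot": [
    [0,0.001,-0.002],
    [0,0,0],
    [0,0,0]
  ]
}}

```text
time: 32.9
tool_pos: [0.4944, 0.3941, 0.0722]
orientation: [0.117, 0.699, 0.121, -0.695]
ft_force: [0.5, 0.7, -0.1]
grip_width: 0.088
```

```bash
python3 -c "
from h import *
st()"
```

```text
t 32.9 pos [494.4 394.1  72.2] yaw_y -70.63 tiltfix [-0.002   0.0017  0.    ] F [ 0.5  0.7 -0.1] T [-0.03  0.18  0.01] w 88.0 q [0.62 0.19 1.39 0.   1.55 1.85]
```

{"op": "drive_tool", "data": {
  "xyz": [
    [0,0,0],
    [0,0,0],
    [0,0,0],
    [0,0,0],
    [0,0,0]
  ],
  "delta_rot": [
    [-0.002,0.002,0],
    [0,0,0],
    [0,0,0],
    [0,0,0],
    [0,0,0]
  ],
  "fingers": 0,
  "squeeze": 40
}}

```text
time: 33.52
tool_pos: [0.4949, 0.3944, 0.0732]
orientation: [0.119, 0.697, 0.119, -0.697]
ft_force: [0.5, -0.4, -0.3]
grip_width: 0.0416
```

{"op": "drive_tool", "data": {
  "xyz": [
    [0,0,0],
    [0,0,0],
    [0,0,0],
    [0,0,0]
  ],
  "delta_rot": [
    [0,0,0],
    [0,0,0],
    [0,0,0],
    [0,0,0]
  ]
}}

```text
time: 34.02
tool_pos: [0.4951, 0.3942, 0.0733]
orientation: [0.119, 0.697, 0.119, -0.697]
ft_force: [0.4, -0.4, -0.2]
grip_width: 0.0356
```

```bash
python3 -c "
from h import *
st()"
```

```text
t 34.02 pos [495.1 394.2  73.3] yaw_y -70.64 tiltfix [-0.0001  0.0001  0.    ] F [ 0.4 -0.4 -0.2] T [0.02 0.17 0.07] w 35.6 q [0.62 0.2  1.38 0.   1.57 1.85]
```

{"op": "drive_tool", "data": {
  "xyz": [
    [0,0,0.04],
    [0,0,0.1],
    [0,0,0.15],
    [0,0,0.15],
    [0,0,0.1]
  ],
  "delta_rot": [
    [0,0,0],
    [0,0,0],
    [0,0,0],
    [0,0,0],
    [0,0,0]
  ]
}}

```text
time: 34.65
tool_pos: [0.4912, 0.3921, 0.2344]
orientation: [-0.121, -0.693, -0.117, 0.701]
ft_force: [0.6, -0.5, -3.0]
grip_width: 0.0358
```

{"op": "drive_tool", "data": {
  "xyz": [
    [0.05,-0.07,0],
    [0.08,-0.13,0],
    [0.08,-0.13,0],
    [0.07,-0.12,0],
    [0,0,0]
  ],
  "delta_rot": [
    [0,0,0],
    [0,0,0],
    [0,0,0],
    [0,0,0],
    [0,0,0]
  ]
}}

```text
time: 35.28
tool_pos: [0.5767, 0.2545, 0.24]
orientation: [-0.121, -0.694, -0.119, 0.7]
ft_force: [-0.5, 1.3, -4.0]
grip_width: 0.0357
```

```bash
cat > nm.py <<'E'
from m import *
s,_=st(); p=s['tool_pos']
for n in('wrist','scene','top'):
    c,w,K,T=cam(n); H=cv2.cvtColor(c,cv2.COLOR_RGB2HSV).astype(int); I=c.astype(int); z=w[...,2]
    dn=np.hypot(w[...,0]-.6235,w[...,1]-.175)
    nm=(dn<.045)&(z>.102)&(z<.108)&(I.max(2)-I.min(2)<60)
    comps(w,nm,10,n+" nosetop")
    fl=((H[...,0]<8)|(H[...,0]>172))&(H[...,1]>130)&(abs(w[...,0]-p[0])<.09)&(abs(w[...,1]-p[1])<.09)&(abs(z-(p[2]-.0683))<.006)
    if fl.sum()>40:
        q=w[fl]; b=cv2.minEnclosingCircle((q[:,:2]*1000).astype(np.float32)); A=np.c_[q[:,:2],np.ones(len(q))]
        print(n,"flange",np.round(b[0],1),round(b[1],1),"n",fl.sum(),"z",q[:,2].mean().round(4),"slope",np.linalg.lstsq(A,q[:,2],rcond=None)[0][:2].round(3))
    save('n_'+n,c)
E
python3 nm.py
```

```text
t 35.27 pos [576.7 254.5 240. ] yaw_y -70.42 tiltfix [ 0.0012 -0.0023  0.    ] F [-0.5  1.3 -4. ] T [0.05 0.12 0.  ] w 35.7 q [ 0.36  0.19  1.1  -0.    1.87  1.59]
wrist nosetop n 709 rect [623.9 173.2] 28.6 28.1 ang -65.4 pca -52.4 mean [624.3 173.5 104.4]
wrist flange [574.4 252.4] 51.6 n 4413 z 0.1717 slope [-0.006 -0.006]
scene nosetop n 49 rect [625.1 174.4] 25.6 23.7 ang -35.2 pca -39.4 mean [626.9 175.3 104.3]
scene flange [575.7 256.5] 52.7 n 322 z 0.1717 slope [-0.009 -0.002]
top nosetop n 32 rect [623.4 176. ] 32.1 18.0 ang -41.4 pca -41.6 mean [623.  175.8 105. ]
top flange [557.9 260.6] 47.5 n 170 z 0.1723 slope [-0.019  0.006]
```

{"op": "drive_tool", "data": {
  "xyz": [
    [0.06,-0.1,0],
    [0.06,-0.1,0],
    [0.02,-0.035,0],
    [0,0,0],
    [0,0,0]
  ],
  "delta_rot": [
    [0.001,-0.002,0],
    [0,0,0],
    [0,0,0],
    [0,0,0],
    [0,0,0]
  ]
}}

```text
time: 36.05
tool_pos: [0.6148, 0.1933, 0.2405]
orientation: [-0.124, -0.695, -0.127, 0.697]
ft_force: [0.3, -0.2, -4.0]
grip_width: 0.0356
```

```bash
python3 nm.py
```

```text
t 36.05 pos [614.8 193.3 240.5] yaw_y -69.57 tiltfix [-0.0011 -0.0008 -0.    ] F [ 0.3 -0.2 -4. ] T [0.   0.13 0.01] w 35.6 q [0.25 0.22 1.06 0.   1.87 1.47]
wrist flange [612.4 191.1] 51.9 n 4417 z 0.1723 slope [-0.001  0.002]
scene nosetop n 49 rect [626.5 175.8] 28.0 23.3 ang -12.7 pca -30.8 mean [626.6 175.2 104.1]
scene flange [614.5 193.7] 52.2 n 332 z 0.1721 slope [-0.005  0.002]
top flange [609.  193.5] 50.9 n 217 z 0.1726 slope [-0.001  0.008]
```

{"op": "drive_tool", "data": {
  "xyz": [
    [0.03,-0.05,0],
    [0.006,-0.008,0],
    [0,0,0],
    [0,0,0]
  ],
  "delta_rot": [
    [0,0,0],
    [0,0,0],
    [0,0,0],
    [0,0,0]
  ]
}}

```text
time: 36.7
tool_pos: [0.6264, 0.1747, 0.2406]
orientation: [-0.124, -0.695, -0.127, 0.696]
ft_force: [-0.6, -0.2, -3.9]
grip_width: 0.0355
```

```bash
python3 nm.py
```

```text
t 36.7 pos [626.4 174.7 240.6] yaw_y -69.55 tiltfix [-0.001  -0.0007 -0.    ] F [-0.6 -0.2 -3.9] T [-0.02  0.1   0.  ] w 35.5 q [0.22 0.24 1.04 0.   1.87 1.43]
wrist flange [624.1 172.6] 51.9 n 4418 z 0.1724 slope [-0.001  0.001]
scene nosetop n 47 rect [625.7 177.7] 27.3 22.1 ang 89.6 pca -84.5 mean [625.2 175.8 103.9]
scene flange [624.5 174.2] 52.4 n 334 z 0.1724 slope [0.002 0.002]
top flange [623.9 175.8] 51.9 n 219 z 0.1725 slope [-0.011 -0.014]
```

{"op": "drive_tool", "data": {
  "xyz": [
    [0,0,-0.06],
    [0,0,-0.08],
    [0,0,-0.08],
    [0,0,-0.03],
    [0,0,0]
  ],
  "delta_rot": [
    [-0.001,-0.001,0],
    [0,0,0],
    [0,0,0],
    [0,0,0],
    [0,0,0]
  ]
}}

```text
time: 37.48
tool_pos: [0.626, 0.1758, 0.1652]
orientation: [0.126, 0.697, 0.126, -0.694]
ft_force: [0.1, 0.1, -4.1]
grip_width: 0.036
```

```bash
python3 nm.py
```

```text
t 37.48 pos [626.  175.8 165.2] yaw_y -69.46 tiltfix [-0.0003  0.0012  0.    ] F [ 0.1  0.1 -4.1] T [-0.05  0.09  0.08] w 36.0 q [0.22 0.22 1.19 0.   1.73 1.43]
wrist flange [624.4 173.7] 52.0 n 4405 z 0.0973 slope [ 0.005 -0.001]
scene flange [625.8 176.2] 51.6 n 318 z 0.0976 slope [0.003 0.002]
top flange [622.9 176.5] 51.3 n 174 z 0.0984 slope [ 0.002 -0.005]
```

{"op": "drive_tool", "data": {
  "xyz": [
    [-0.002,-0.004,-0.04],
    [0,0,-0.03],
    [0,0,-0.02],
    [0,0,-0.01]
  ],
  "delta_rot": [
    [0,0.001,0],
    [0,0,0],
    [0,0,0],
    [0,0,0]
  ]
}}

```text
time: 38.12
tool_pos: [0.6276, 0.175, 0.1428]
orientation: [0.125, 0.7, 0.127, -0.691]
ft_force: [-5.4, -1.8, 12.0]
grip_width: 0.0357
```

```bash
python3 nm.py
```

```text
t 38.12 pos [627.6 175.  142.8] yaw_y -69.47 tiltfix [-0.0012  0.0037  0.    ] F [-5.4 -1.8 12. ] T [-0.26  1.45  0.05] w 35.7 q [0.22 0.22 1.23 0.   1.68 1.43]
wrist flange [625.9 172.8] 51.9 n 4388 z 0.0748 slope [ 0.005 -0.   ]
scene flange [627.2 175.9] 53.2 n 319 z 0.0746 slope [0.016 0.001]
top flange [624.6 175. ] 51.5 n 178 z 0.0746 slope [0.032 0.006]
```

{"op": "drive_tool", "data": {
  "xyz": [
    [-0.012,-0.002,0.004],
    [0,0,0],
    [0,0,-0.012],
    [0,0,-0.012]
  ],
  "delta_rot": [
    [-0.001,0.004,0],
    [0,0,0],
    [0,0,0],
    [0,0,0]
  ]
}}

```text
time: 38.78
tool_pos: [0.6246, 0.1748, 0.1425]
orientation: [0.126, 0.698, 0.127, -0.694]
ft_force: [-7.0, -1.0, 17.4]
grip_width: 0.0357
```

```bash
python3 nm.py
```

```text
t 38.77 pos [624.6 174.8 142.5] yaw_y -69.45 tiltfix [-0.0007  0.0015  0.    ] F [-7.  -1.  17.4] T [-0.16  1.85  0.05] w 35.7 q [0.22 0.22 1.23 0.   1.69 1.43]
wrist flange [621.7 172.2] 52.1 n 4395 z 0.0745 slope [-0.    -0.001]
scene flange [623.3 174.9] 52.2 n 317 z 0.0743 slope [0.006 0.001]
top flange [621.  175.2] 51.3 n 176 z 0.0751 slope [ 0.025 -0.005]
```

{"op": "drive_tool", "data": {
  "xyz": [
    [0.007,0.003,0.006],
    [0,0,0],
    [0,0,0]
  ],
  "delta_rot": [
    [0,0.001,0],
    [0,0,0],
    [0,0,0]
  ]
}}

```text
time: 39.3
tool_pos: [0.6264, 0.1754, 0.143]
orientation: [0.126, 0.696, 0.127, -0.696]
ft_force: [-1.0, -0.0, -0.2]
grip_width: 0.0362
```

```bash
python3 nm.py
```

```text
t 39.3 pos [626.4 175.4 143. ] yaw_y -69.46 tiltfix [-0.0004 -0.0001 -0.    ] F [-1.  -0.  -0.2] T [-0.06  0.26 -0.02] w 36.2 q [0.22 0.23 1.22 0.   1.69 1.43]
wrist flange [623.8 172.9] 52.0 n 4388 z 0.0749 slope [-0.003 -0.002]
scene flange [624.6 176.8] 52.7 n 316 z 0.0748 slope [ 0.003 -0.002]
top flange [622.6 175.7] 51.3 n 185 z 0.0756 slope [ 0.   -0.01]
```

{"op": "drive_tool", "data": {
  "xyz": [
    [0,0,-0.015],
    [-0.003,0,-0.012]
  ],
  "delta_rot": [
    [0,0,0],
    [0,0,0]
  ]
}}

```text
time: 39.7
tool_pos: [0.6263, 0.1755, 0.1428]
orientation: [0.126, 0.698, 0.126, -0.693]
ft_force: [-3.2, 0.1, 9.8]
grip_width: 0.0357
```

```bash
python3 nm.py
```

```text
t 39.7 pos [626.3 175.5 142.8] yaw_y -69.47 tiltfix [-0.0008  0.0023  0.    ] F [-3.2  0.1  9.8] T [-0.41  1.01 -0.  ] w 35.7 q [0.22 0.22 1.23 0.   1.68 1.43]
wrist flange [624.8 173.4] 51.9 n 4380 z 0.0748 slope [ 0.001 -0.002]
scene flange [626.3 175.7] 51.7 n 320 z 0.0745 slope [ 0.002 -0.001]
top flange [621.9 175.4] 51.3 n 179 z 0.0748 slope [-0.002 -0.   ]
```

Contact stays at an underside height of about 69.7 mm wherever the cap is shifted, so a lug is probably resting on a stop post. I'll test this with a small turn.

{"op": "drive_tool", "data": {
  "xyz": [
    [0,0,-0.008],
    [-0.002,0,-0.01],
    [-0.002,0,-0.01]
  ],
  "delta_rot": [
    [0,0.001,0.03],
    [0,0.001,0.03],
    [0,0.001,0.03]
  ]
}}

```text
time: 40.22
tool_pos: [0.6265, 0.178, 0.1403]
orientation: [0.223, 0.673, 0.229, -0.667]
ft_force: [0.9, -0.1, -3.4]
grip_width: 0.0355
```

```bash
python3 nm.py
```

```text
t 40.23 pos [626.5 178.  140.3] yaw_y -52.71 tiltfix [-0.0032  0.0015  0.    ] F [ 0.9 -0.1 -3.4] T [-0.28  0.15  0.01] w 35.5 q [0.22 0.22 1.23 0.01 1.68 1.14]
wrist flange [625.  175.4] 51.9 n 4381 z 0.0724 slope [0.001 0.006]
scene flange [625.  178.4] 52.5 n 333 z 0.0713 slope [0.007 0.006]
top flange [623.1 178.1] 51.5 n 186 z 0.0719 slope [0.021 0.008]
```

The cap now sinks below 69.7, so it was a post. I recentre and set the fingers as a loose spanner.

{"op": "drive_tool", "data": {
  "xyz": [
    [0,-0.009,-0.002],
    [0,0,0]
  ],
  "delta_rot": [
    [-0.003,0.001,0],
    [0,0,0]
  ]
}}

```text
time: 40.62
tool_pos: [0.626, 0.1752, 0.1381]
orientation: [-0.223, -0.67, -0.224, 0.671]
ft_force: [-1.0, -0.9, -0.7]
grip_width: 0.0361
```

{"op": "drive_tool", "data": {
  "xyz": [
    [0,0,0],
    [0,0,0],
    [0,0,0]
  ],
  "delta_rot": [
    [0,0,0],
    [0,0,0],
    [0,0,0]
  ],
  "fingers": 44.5
}}

```text
time: 41.0
tool_pos: [0.6266, 0.1752, 0.1393]
orientation: [0.223, 0.671, 0.223, -0.671]
ft_force: [-0.2, 0.2, 0.2]
grip_width: 0.039
```

```bash
sed -i 's/abs(z-(p\[2\]-.0683))<.006/(z>.035)\&(z<.085)/; s/q=w\[fl\];/q=w[fl]; q=q[abs(q[:,2]-np.median(q[:,2]))<.006];/' nm.py; python3 nm.py
```

```text
t 41.0 pos [626.6 175.2 139.3] yaw_y -53.22 tiltfix [-0.0002  0.0003  0.    ] F [-0.2  0.2  0.2] T [0.01 0.11 0.05] w 39.0 q [0.22 0.23 1.23 0.   1.69 1.15]
wrist flange [623.9 171.8] 51.8 n 4559 z 0.07 slope [0.002 0.001]
scene flange [624.1 176. ] 53.3 n 396 z 0.0696 slope [0.007 0.006]
top flange [623.6 174.7] 51.8 n 210 z 0.0707 slope [-0.008 -0.004]
```

{"op": "drive_tool", "data": {
  "xyz": [
    [0,-0.003,0],
    [0,-0.003,0],
    [0,-0.003,0],
    [0,0,0]
  ],
  "delta_rot": [
    [0,0,0.05],
    [0,0,0.05],
    [0,0,0.05],
    [0,0,0]
  ]
}}

```text
time: 41.65
tool_pos: [0.6265, 0.174, 0.1395]
orientation: [0.377, 0.599, 0.379, -0.597]
ft_force: [-0.4, 0.7, -0.6]
grip_width: 0.0388
```

```bash
python3 nm.py
```

```text
t 41.65 pos [626.5 174.  139.5] yaw_y -25.44 tiltfix [-0.0011  0.0002  0.    ] F [-0.4  0.7 -0.6] T [ 0.05  0.09 -0.03] w 38.8 q [0.22 0.22 1.23 0.   1.69 0.66]
wrist flange [625.  172.6] 51.6 n 4560 z 0.071 slope [-0.003  0.027]
scene flange [625.1 174.2] 52.6 n 386 z 0.0702 slope [0.011 0.025]
top flange [624.3 174.6] 51.2 n 173 z 0.0708 slope [-0.014  0.004]
```

{"op": "drive_tool", "data": {
  "xyz": [
    [0,0.004,0],
    [0,0,0],
    [0,0,0]
  ],
  "delta_rot": [
    [-0.001,0,0.04],
    [0,0,0.04],
    [0,0,0]
  ]
}}

```text
time: 42.18
tool_pos: [0.6262, 0.1754, 0.1392]
orientation: [0.449, 0.546, 0.449, -0.546]
ft_force: [-1.0, 0.7, 0.7]
grip_width: 0.0389
```

```bash
python3 nm.py
```

```text
t 42.17 pos [626.2 175.4 139.2] yaw_y -11.15 tiltfix [-0.0002 -0.0001 -0.    ] F [-1.   0.7  0.7] T [-0.    0.08  0.01] w 38.9 q [0.22 0.23 1.23 0.   1.69 0.42]
wrist flange [625.3 172.1] 51.8 n 4537 z 0.0703 slope [-0.006  0.009]
scene flange [626.  174.6] 52.2 n 388 z 0.0698 slope [-0.003  0.007]
top flange [625.4 168.1] 49.4 n 137 z 0.0702 slope [-0.017  0.004]
```

{"op": "drive_tool", "data": {
  "xyz": [
    [0,0,0],
    [0,0,0],
    [0,0,0]
  ],
  "delta_rot": [
    [0,0,0.04],
    [0,0,0.04],
    [0,0,0]
  ]
}}

```text
time: 42.7
tool_pos: [0.6262, 0.1756, 0.1392]
orientation: [0.513, 0.486, 0.514, -0.486]
ft_force: [-0.7, 1.1, -0.3]
grip_width: 0.0393
```

```bash
python3 nm.py
```

```text
t 42.7 pos [626.2 175.6 139.2] yaw_y 3.2 tiltfix [-0.0004 -0.0002 -0.    ] F [-0.7  1.1 -0.3] T [0.02 0.19 0.02] w 39.3 q [0.22 0.23 1.23 0.   1.69 0.16]
wrist flange [625.4 172.9] 51.8 n 4540 z 0.0704 slope [-0.012  0.01 ]
scene flange [626.6 176.1] 53.0 n 400 z 0.0698 slope [0.002 0.011]
top flange [626.3 175.5] 51.6 n 111 z 0.071 slope [-0.042  0.007]
```

{"op": "drive_tool", "data": {
  "xyz": [
    [0,0,0],
    [0,0,0],
    [0,0,0]
  ],
  "delta_rot": [
    [0,0,0.035],
    [0,0,0.035],
    [0,0,0]
  ]
}}

```text
time: 43.22
tool_pos: [0.626, 0.176, 0.1393]
orientation: [0.563, 0.427, 0.564, -0.427]
ft_force: [-1.4, 0.6, -0.1]
grip_width: 0.0391
```

```bash
python3 nm.py
```

```text
t 43.23 pos [626.  176.  139.3] yaw_y 15.72 tiltfix [-0.0006 -0.0004 -0.    ] F [-1.4  0.6 -0.1] T [ 0.08  0.19 -0.02] w 39.1 q [ 0.22  0.23  1.23  0.    1.69 -0.05]
wrist flange [625.4 172.9] 51.9 n 4546 z 0.0705 slope [-0.016  0.011]
scene flange [626.2 175.8] 52.4 n 391 z 0.0696 slope [-0.002  0.01 ]
top flange [625.7 176.4] 51.1 n 122 z 0.0703 slope [-0.014  0.005]
```

{"op": "drive_tool", "data": {
  "xyz": [
    [0,0,0],
    [0,0,0],
    [0,0,0]
  ],
  "delta_rot": [
    [0,0,0.03],
    [0,0,0.03],
    [0,0,0]
  ]
}}

```text
time: 43.75
tool_pos: [0.6262, 0.1758, 0.139]
orientation: [0.6, 0.373, 0.602, -0.372]
ft_force: [-0.3, -0.7, -0.3]
grip_width: 0.0388
```

```bash
python3 nm.py
```

```text
t 43.75 pos [626.2 175.8 139. ] yaw_y 26.41 tiltfix [-0.0004 -0.0005 -0.    ] F [-0.3 -0.7 -0.3] T [-0.05  0.03  0.02] w 38.8 q [ 0.22  0.23  1.23  0.    1.69 -0.24]
wrist flange [625.9 175. ] 51.7 n 4657 z 0.07 slope [-0.015  0.032]
scene flange [627.9 177.3] 52.4 n 402 z 0.0685 slope [-0.012  0.027]
top flange [625.8 177.3] 51.5 n 118 z 0.0711 slope [0.006 0.022]
```

{"op": "drive_tool", "data": {
  "xyz": [
    [0,0,0],
    [0,0,0],
    [0,0,0]
  ],
  "delta_rot": [
    [0,0,0.025],
    [0,0,0.025],
    [0,0,0]
  ]
}}

```text
time: 44.28
tool_pos: [0.6261, 0.1755, 0.1387]
orientation: [0.627, 0.325, 0.629, -0.325]
ft_force: [-0.8, -0.5, 0.2]
grip_width: 0.0388
```

```bash
python3 nm.py
```

```text
t 44.27 pos [626.1 175.5 138.7] yaw_y 35.31 tiltfix [-0.0003 -0.0007 -0.    ] F [-0.8 -0.5  0.2] T [-0.12  0.12 -0.02] w 38.8 q [ 0.22  0.23  1.23  0.    1.69 -0.4 ]
wrist flange [622.7 173.8] 51.9 n 4574 z 0.0595 slope [-0.042  0.014]
scene flange [625.9 175.7] 52.5 n 484 z 0.0579 slope [-0.013  0.002]
top flange [623.5 174.9] 51.4 n 131 z 0.0596 slope [-0.03   0.013]
```

It dropped into the thread start (flange top at 58–59, underside about 53). I lower a little and screw clockwise.

{"op": "drive_tool", "data": {
  "xyz": [
    [0,0,-0.025],
    [0,0,-0.015],
    [0,0,0],
    [0,0,0]
  ],
  "delta_rot": [
    [0,0,0],
    [0,0,0],
    [0,0,-0.03],
    [0,0,0]
  ]
}}

```text
time: 44.92
tool_pos: [0.6255, 0.1749, 0.1257]
orientation: [0.61, 0.355, 0.612, -0.356]
ft_force: [-1.7, -1.5, 0.7]
grip_width: 0.0392
```

```bash
python3 nm.py
```

```text
t 44.92 pos [625.5 174.9 125.7] yaw_y 29.67 tiltfix [-0.     -0.0011 -0.    ] F [-1.7 -1.5  0.7] T [-0.18  0.28  0.04] w 39.2 q [ 0.22  0.23  1.25  0.    1.67 -0.3 ]
wrist flange [622.5 173.8] 51.9 n 4981 z 0.0588 slope [-0.027  0.006]
scene flange [624.2 176.2] 52.3 n 481 z 0.0575 slope [-0.011  0.008]
top flange [623.1 177. ] 51.2 n 124 z 0.0605 slope [0.01 0.01]
```

{"op": "drive_tool", "data": {
  "xyz": [
    [0,0,0],
    [0,0,0],
    [0,0,0],
    [0,0,0]
  ],
  "delta_rot": [
    [0,0,-0.045],
    [0,0,-0.045],
    [0,0,-0.045],
    [0,0,0]
  ]
}}

```text
time: 45.58
tool_pos: [0.6266, 0.1747, 0.1256]
orientation: [0.521, 0.478, 0.522, -0.478]
ft_force: [-0.3, 0.3, 0.2]
grip_width: 0.0388
```

```bash
python3 nm.py
```

```text
t 45.58 pos [626.6 174.7 125.6] yaw_y 5.02 tiltfix [-0.0003 -0.0003 -0.    ] F [-0.3  0.3  0.2] T [-0.04  0.01  0.04] w 38.8 q [0.22 0.23 1.25 0.   1.66 0.13]
wrist flange [626.7 173.7] 51.8 n 4755 z 0.0569 slope [-0.003 -0.021]
scene flange [628.4 176.2] 52.3 n 470 z 0.0574 slope [ 0.014 -0.021]
top flange [626.8 176.3] 51.6 n 124 z 0.0584 slope [-0.013 -0.008]
```

{"op": "drive_tool", "data": {
  "xyz": [
    [0,0,0],
    [0,0,0],
    [0,0,0],
    [0,0,0]
  ],
  "delta_rot": [
    [0,0,-0.045],
    [0,0,-0.045],
    [0,0,-0.045],
    [0,0,0]
  ]
}}

```text
time: 46.22
tool_pos: [0.6257, 0.1746, 0.124]
orientation: [-0.408, -0.576, -0.41, 0.578]
ft_force: [0.1, 0.3, -0.6]
grip_width: 0.0391
```

```bash
python3 nm.py
```

```text
t 46.23 pos [625.7 174.6 124. ] yaw_y -19.37 tiltfix [-0.0003 -0.0011 -0.    ] F [ 0.1  0.3 -0.6] T [-0.03  0.12 -0.01] w 39.1 q [0.22 0.23 1.25 0.   1.66 0.56]
wrist flange [625.8 172.9] 51.8 n 4821 z 0.0548 slope [-0.008 -0.016]
scene flange [627.2 174.5] 52.5 n 497 z 0.0551 slope [ 0.002 -0.016]
top flange [624.1 172.1] 49.3 n 174 z 0.0569 slope [-0.023 -0.003]
```

{"op": "drive_tool", "data": {
  "xyz": [
    [0,0,0],
    [0,0,0],
    [0,0,0],
    [0,0,0]
  ],
  "delta_rot": [
    [0,0,-0.045],
    [0,0,-0.045],
    [0,0,-0.045],
    [0,0,0]
  ]
}}

```text
time: 46.88
tool_pos: [0.6253, 0.1746, 0.1233]
orientation: [-0.277, -0.649, -0.279, 0.651]
ft_force: [0.4, 0.8, 0.4]
grip_width: 0.0395
```

```bash
python3 nm.py
```

```text
t 46.88 pos [625.3 174.6 123.3] yaw_y -43.74 tiltfix [-0.0006 -0.0013 -0.    ] F [0.4 0.8 0.4] T [-0.07  0.09 -0.05] w 39.5 q [0.22 0.23 1.25 0.   1.66 0.98]
wrist flange [625.4 172.5] 51.8 n 4867 z 0.0526 slope [-0.007 -0.013]
scene flange [626.6 175.4] 52.3 n 512 z 0.0529 slope [ 0.003 -0.012]
top flange [625.3 176. ] 51.9 n 217 z 0.0544 slope [-0.021 -0.014]
```

{"op": "drive_tool", "data": {
  "xyz": [
    [0,0,0],
    [0,0,0],
    [0,0,0]
  ],
  "delta_rot": [
    [0,0,-0.045],
    [0,0,-0.045],
    [0,0,0]
  ]
}}

```text
time: 47.4
tool_pos: [0.6253, 0.1745, 0.1232]
orientation: [-0.183, -0.682, -0.185, 0.684]
ft_force: [0.0, 0.3, -0.4]
grip_width: 0.0388
```

```bash
python3 nm.py
```

```text
t 47.4 pos [625.3 174.5 123.2] yaw_y -59.88 tiltfix [-0.0008 -0.0011 -0.    ] F [ 0.   0.3 -0.4] T [-0.02  0.11 -0.01] w 38.8 q [0.22 0.23 1.25 0.   1.66 1.26]
wrist flange [624.9 172.1] 52.1 n 4877 z 0.0512 slope [-0.005 -0.012]
scene flange [626.7 175.3] 52.2 n 524 z 0.0513 slope [ 0.008 -0.013]
top flange [622.9 174. ] 51.1 n 231 z 0.0532 slope [-0.012 -0.008]
```

{"op": "drive_tool", "data": {
  "xyz": [
    [0,0,0],
    [0,0,0]
  ],
  "delta_rot": [
    [0,0,-0.03],
    [0,0,-0.03]
  ]
}}

```text
time: 47.8
tool_pos: [0.6254, 0.1749, 0.1235]
orientation: [-0.118, -0.696, -0.121, 0.698]
ft_force: [1.7, 0.8, -1.3]
grip_width: 0.0391
```

```bash
python3 nm.py
```

```text
t 47.8 pos [625.4 174.9 123.5] yaw_y -70.54 tiltfix [-0.0012 -0.0008 -0.    ] F [ 1.7  0.8 -1.3] T [ 0.14 -0.15  1.63] w 39.1 q [0.22 0.23 1.25 0.   1.66 1.45]
wrist flange [624.1 172.7] 51.9 n 4816 z 0.0508 slope [-0.017 -0.005]
scene flange [624.7 176. ] 52.4 n 524 z 0.0509 slope [-0.009 -0.004]
top flange [622.8 175.8] 51.4 n 233 z 0.0531 slope [-0.001  0.009]
```

The torque rises to 1.6 N·m at the stop and the underside is about 46 mm, so it's home. Relax, open and rise.

{"op": "drive_tool", "data": {
  "xyz": [
    [0,0,0],
    [0,0,0],
    [0,0,0],
    [0,0,0],
    [0,0,0]
  ],
  "delta_rot": [
    [0,0,0.01],
    [0,0,0],
    [0,0,0],
    [0,0,0],
    [0,0,0]
  ],
  "fingers": 75
}}

```text
time: 48.58
tool_pos: [0.6254, 0.1745, 0.124]
orientation: [-0.132, -0.694, -0.134, 0.695]
ft_force: [-0.1, -0.1, 0.8]
grip_width: 0.0659
```

{"op": "drive_tool", "data": {
  "xyz": [
    [0,0,0.04],
    [0,0,0.1],
    [0,0,0.15],
    [-0.1,-0.1,0.1],
    [-0.15,-0.15,0]
  ],
  "delta_rot": [
    [0,0,0],
    [0,0,0],
    [0,0,0],
    [0,0,0],
    [0,0,0]
  ]
}}

```text
time: 49.2
tool_pos: [0.5497, 0.0998, 0.2452]
orientation: [-0.133, -0.693, -0.135, 0.695]
ft_force: [0.2, -0.9, 0.3]
grip_width: 0.0657
```

{"op": "drive_tool", "data": {
  "xyz": [
    [-0.15,-0.1,0],
    [-0.1,-0.1,0],
    [0,0,0]
  ],
  "delta_rot": [
    [0,0,0],
    [0,0,0],
    [0,0,0]
  ]
}}

```text
time: 49.58
tool_pos: [0.4711, 0.0362, 0.2507]
orientation: [0.133, 0.696, 0.134, -0.692]
ft_force: [0.8, 0.2, 0.0]
grip_width: 0.066
```

```bash
sed -i 's/(abs(w\[...,0\]-p\[0\])<.09)&(abs(w\[...,1\]-p\[1\])<.09)/(dn<.08)/' nm.py; python3 nm.py; python3 pm.py | grep -v head; python3 -c "
import cv2,numpy as np
a=cv2.imread('pics/n_scene.png'); b=cv2.imread('pics/n_wrist.png'); cv2.imwrite('pics/fin.png',np.hstack([cv2.resize(a[250:450,300:560],(390,300)),cv2.resize(b,(400,300))]))"
```

```text
t 49.58 pos [471.1  36.2 250.7] yaw_y -68.24 tiltfix [-0.0005  0.0016  0.    ] F [0.8 0.2 0. ] T [-0.05  0.06  0.01] w 66.0 q [ 0.   -0.25  1.5   0.    1.88  1.2 ]
wrist flange [596.4 161.4] 42.4 n 1554 z 0.0507 slope [0.025 0.008]
scene flange [624.6 175.6] 52.4 n 519 z 0.0507 slope [ 0.008 -0.003]
top flange [624.8 176.8] 52.0 n 298 z 0.0516 slope [0.006 0.005]
t 49.73 pos [472.7  38.  249.3] yaw_y -68.09 tiltfix [-0.0007  0.001   0.    ] F [ 0.1  0.  -0.6] T [-0.06  0.08 -0.03] w 66.1 q [ 0.01 -0.24  1.5   0.    1.88  1.2 ]
wrist plate n 6817 rect [517.3 163.9] 135.1 61.8 ang 4.8 pca 3.7 mean [514.7 163.8  40.9]
wrist plate n 144 rect [438.3 158.4] 59.4 3.5 ang -85.7 pca -85.9 mean [438.2 159.4  41. ]
wrist plate n 120 rect [430.4 155.2] 32.8 5.5 ang 86.6 pca -88.1 mean [430.3 153.8  39.6]
wrist pins n 1270 rect [584.  162.5] 75.9 21.7 ang -73.8 pca -75.0 mean [585.  161.9  51. ]
wrist pins n 71 rect [555.8 204.9] 7.9 7.3 ang 87.0 pca -77.3 mean [555.8 204.1  54.4]
wrist pins n 58 rect [561.6 129.2] 7.8 6.4 ang -67.7 pca -81.1 mean [561.8 128.9  55.4]
wrist pins n 57 rect [438.6 195. ] 7.4 7.3 ang 49.1 pca -53.0 mean [438.9 194.8  55. ]
wrist pins n 190 rect [427.7 156.2] 33.9 6.9 ang -86.2 pca -85.1 mean [427.9 156.1  51.8]
wrist pins n 48 rect [445.  119.1] 6.9 6.7 ang 74.3 pca -9.9 mean [445.4 119.1  55.1]
scene plate n 101 rect [479.5 163.8] 70.5 57.2 ang 2.0 pca -31.0 mean [469.9 151.1  40.8]
scene pins n 22 rect [427.2 160.5] 29.4 11.6 ang -85.1 pca -77.9 mean [427.4 159.9  50.8]
```

View pics/fin.png

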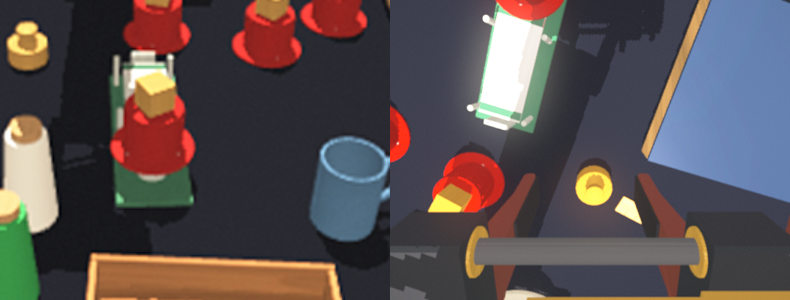

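The cap sits level on the neck at (152,130), its flange over the template ends. The templates are still between the pins and the arm is clear. I hand in.

```bash
python3 -c "
from workcell import arm
print(arm.sign_off())"
```

```text
the job is handed in; nothing more can be done
None
```

The job is handed in at about 50 s of the 210 s allowed. Both templates are in the cradle and the cap is screwed home; `sign_off` gave no verdict.

- **Templates:** Only the red-striped and green-striped templates (1 and 3) were on the board; template 2 was absent. I slid each over the board's near edge, gripped it across its width and laid it in the cradle. Measured against the pins, both centres are about 2 mm along and 0.5 mm across from the cradle's centre. They lie flat and aligned within about 0.5°, with the stack's top at 41 mm. After the cap went on, only the near ends could be seen, and they had not moved.
- **Cap:** I used the look-alike farthest from the base, at about (0.493, 0.393) m. Its first contact was with a lug on top of a stop post. I turned it anticlockwise about 100° until it dropped, then clockwise to the stop, where the torque rose to 1.6 N·m. At the end the underside was at about 45.7 mm, level within 0.01 rad and centred within about 2 mm.
- **Disagreements:** The wrist camera read about 2–3 mm lower in x and y than the tool pose and the scene camera. I worked from differences between readings to cancel this. The final wrist fit of the flange was cut off at the image edge, so I ignored it and used the scene and top fits, which agreed.
- **Along the way:** One fingertip rested briefly on the board's edge before the second grip; I backed off and the template was not disturbed. In the last views the neighbouring objects looked unmoved, but I did not measure them.

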